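Sauce pots into the meal boxes

ROBOT

A 7-joint arm with a two-finger parallel gripper is mounted at the origin on the work surface. World frame = base frame: x ahead of the robot, y to its left, z up, the work surface at z = 0. Lengths are in m, angles in rad, forces in N, time in s.
With the tool pointing down it reaches from about 0.425 to 0.925 m from the base axis. Payload 6.8 kg.
Tool frame: the origin (TCP) lies midway between the tips of the shut fingers; the grasp point (between the pads) lies 19 mm behind it; z points along the fingers, y is the direction in which the jaws open and shut (so a half turn about z gives the same grasp; the last joint's range is limited). The gripper opens to 85 mm and grips with 20 to 120 N. Pads are 22 mm wide; open, the fingers measure 114 mm over their backs; the gripper's body (76 mm by 85 mm) begins 54 mm behind the grasp point. The pads swing forward as they close: fully open they stand 13 mm farther back than shut.
Start: joints at [1, 0.477, 0.022, 1.555, -0.011, 1.109, -0.083], TCP at [0.301, -0.604, 0.231] pointing down, gripper open.
Joint ranges: [-2.96, 2.96], [-0.34, 2.1], [-1.41, 1.46], [0.24, 2.44], [-1.37, 4.51], [0.17, 1.92], [-2.96, 2.96]. Speed limits (rad/s): [2.39, 2.39, 3.14, 3.14, 3.14, 3.14, 3.14].

INTERFACE

Orientations are given as a unit quaternion [w, x, y, z].
In Python, from station import * gives the robot as it stands. The module is installed in compiled form; this text tells all that it offers.
- The arm moves only by the tool jog_arm, never from a script. Its arguments are lists of equal length, an entry for each row: "dp": the shift along the tool's x, y, z in units of 25 mm (1.0 is 25 mm), a list of three; "angular": the turn, a rotation vector about the tool's x, y, z in units of 5 degrees (1.0 is 5 degrees), a list of three; "claw": the finger opening in mm, from 0 to 85.4. A call has exactly 5 rows; each row is the pose to reach, as a shift and turn from the pose commanded when the call began, along the tool's axes at that moment; what a row does not reach only later rows make up. A row lasts 1/10 s, in which the tool goes at most 50 mm and 8.59 degrees, less where a joint would pass 70% of its speed; a pose out of reach is approached as far as the arm can. A call with a gripper value outside its range is refused whole. The fingers move at their own pace and stop on an object; "grip_force" is the grip in N (left out, the last holds). Time passes only in rows, so rows that repeat a pose let the fingers close, or fill a call up. It gives the time, the measured TCP pose, the force and the opening at its end, in the units of the state.
- get_obs(): the state, without advancing time (a new reading comes with each control period).
- read_camera(name): name is "scene" or "top"; returns a dict with "pixels" (480x640x3 uint8, blue, green, red), "camera_matrix" (3x3 intrinsics, pixels), "rvec" (rotation vector, rad) and "tvec" (3), from world to camera coordinates, as OpenCV has them. Camera axes: x right, y down, z forward; pixel columns grow to the right and rows downward; lengths in m; the calibration is good to about 2 mm. A picture is of the moment at which its call begins. There is no depth.
- hand_in(): hands the job in, once; it reports no verdict.
The state is a dict: "t": time; "q": joint angles; "joint_vel": joint speeds; "joint_torque": joint torques, N m; "eef_pos": TCP position; "tool_rot": TCP orientation; "contact_force": force on the tool from outside, world axes, zero at the start; "torque": the same for the moment, N m; "gripper_width": opening from 0.0 (shut) to 1.0 (fully open).
Only numpy, scipy, OpenCV 4.12 (cv2) and the standard library are available. Lean on these libraries where they do the work, as an engineer would, in place of code of your own. Each camera call takes 0.05 s, during which the arm holds its last target.

TASK

Finish the four open meal boxes ready for lidding: stand each small sauce pot upright in the empty compartment of its own box, the red-lidded pot with the beans, the yellow with the fish, the green with the potatoes and the blue with the meatballs. Set the pots down gently rather than dropping them, and leave the boxes and the two large pots where they are.

Things in the scene. Friction and masses are not known exactly. Their poses are not given: they have to be found in the camera images.
- pot_red: SMALL sealed sauce pot, red lid, filling seen below it (salsa: dull red). Loose, round, 46 mm tall, about 60 g. Lid: top 14 mm, 48 mm across, straight-sided; the body below tapers from 45 to 40 mm: grip across the lid. Origin: centre of the underside, z up. On a fixed sheet pan (300 x 212 mm, floor 3 mm up, rim 20 mm high) with 5 other pots, 3 x 2, about 100 mm centre to centre.
- pot_yellow: SMALL sealed sauce pot, yellow lid, filling seen below it (mustard: ochre). Loose, round, 46 mm tall, about 60 g. Lid: top 14 mm, 48 mm across, straight-sided; the body below tapers from 45 to 40 mm: grip across the lid. Origin: centre of the underside, z up. On a fixed sheet pan (300 x 212 mm, floor 3 mm up, rim 20 mm high) with 5 other pots, 3 x 2, about 100 mm centre to centre.
- pot_green: SMALL sealed sauce pot, green lid, filling seen below it (herb sauce: olive green). Loose, round, 46 mm tall, about 60 g. Lid: top 14 mm, 48 mm across, straight-sided; the body below tapers from 45 to 40 mm: grip across the lid. Origin: centre of the underside, z up. On a fixed sheet pan (300 x 212 mm, floor 3 mm up, rim 20 mm high) with 5 other pots, 3 x 2, about 100 mm centre to centre.
- pot_blue: SMALL sealed sauce pot, blue lid, filling seen below it (yoghurt: white). Loose, round, 46 mm tall, about 60 g. Lid: top 14 mm, 48 mm across, straight-sided; the body below tapers from 45 to 40 mm: grip across the lid. Origin: centre of the underside, z up. On a fixed sheet pan (300 x 212 mm, floor 3 mm up, rim 20 mm high) with 5 other pots, 3 x 2, about 100 mm centre to centre.
- box_beans: Open clear box, 124 (x) x 184 (y) mm, 45 high, loose, 0.4 kg, with a heap of small orange-brown beans, to 40 mm high, at its -y end. Empty sauce compartment at +y end: inside 118 (x) x 68 (y) mm, walls 3, divider 39 high, floor 2.5 mm thick. Origin: under the compartment's centre, at the box's underside. Open fingers along x in it, backs under 110 mm.
- box_fish: Open clear box, 124 (x) x 184 (y) mm, 45 high, loose, 0.4 kg, with golden-brown striped fish fillet and green broccoli, to 40 mm high, at its -y end. Empty sauce compartment at +y end: inside 118 (x) x 68 (y) mm, walls 3, divider 39 high, floor 2.5 mm thick. Origin: under the compartment's centre, at the box's underside. Open fingers along x in it, backs under 110 mm.
- box_potatoes: Open clear box, 124 (x) x 184 (y) mm, 45 high, loose, 0.4 kg, with pale yellow boiled potatoes with green flecks, to 40 mm high, at its -y end. Empty sauce compartment at +y end: inside 118 (x) x 68 (y) mm, walls 3, divider 39 high, floor 2.5 mm thick. Origin: under the compartment's centre, at the box's underside. Open fingers along x in it, backs under 110 mm.
- box_meatballs: Open clear box, 124 (x) x 184 (y) mm, 45 high, loose, 0.4 kg, with dark brown round meatballs, to 40 mm high, at its -y end. Empty sauce compartment at +y end: inside 118 (x) x 68 (y) mm, walls 3, divider 39 high, floor 2.5 mm thick. Origin: under the compartment's centre, at the box's underside. Open fingers along x in it, backs under 110 mm.
- large_red: LARGE sauce pot with a red lid, a bystander to be left where it is. Loose, 68 mm across, 60 mm tall, 150 g. Origin: centre of its underside. It stands on the same sheet pan among the small pots.
- large_yellow: LARGE sauce pot with a yellow lid, a bystander to be left where it is. Loose, 68 mm across, 60 mm tall, 150 g. Origin: centre of its underside. It stands on the same sheet pan among the small pots.
There are look-alikes about, which are no part of the job. Leave any black or pink look-alike of the pot_red alone. Leave any black look-alike of the pot_blue alone.

How it is judged:
By the outcome, as a careful person would: the job done as asked, in the order asked, and still so for the second after the job is handed in, with the robot touching nothing.
It also fails if it takes over 96 s, if anything falls off the work surface, if the arm or the gripper's body presses on something with over 40 N, if the wrist force passes 120 N, or if a joint passes its speed limit or range.

## Working session

There is one attempt and no reset: what is moved stays moved. The work goes in short steps, Python scripts to look and compute and a tool call to move; the robot and the scene stay as the last step left them, time stands still between calls to the robot, and variables do not carry over. Pictures are saved under pics/ and viewed, and the job is handed in when it is done.

Besides the shell and the picture viewer there is one more tool, called after "Emit:" in YAML: its name, and indented under it one key for each argument. jog_arm: Moves the arm, as the interface text tells. Its arguments: {"type":"object","properties":{"dp":{"type":"array","items":{"type":"array","items":{"type":"number"}}},"angular":{"type":"array","items":{"type":"array","items":{"type":"number"}}},"claw":{"type":"array","items":{"type":"number"}},"grip_force":{"type":"number"}},"required":["dp","angular","claw"]}

```bash
mkdir -p pics
python3 - <<'E'
from station import *
import cv2
o=get_obs(); print({k:o[k] for k in o})
for n in("scene","top"):
    c=read_camera(n); cv2.imwrite(f"pics/{n}0.png",c["pixels"]); print(n,c["camera_matrix"],c["rvec"],c["tvec"])
E
```

```text
{'t': 0.0, 'q': array([ 0.99991971,  0.47780379,  0.02232455,  1.55645502, -0.01149887,
        1.10928791, -0.08311166]), 'joint_vel': array([ 0.00028553, -0.00011661,  0.00148272, -0.00174898, -0.00095955,
       -0.00075471,  0.00011161]), 'joint_torque': array([-6.42322320e-04, -5.96440315e+01,  1.60756968e+00, -2.81198663e+01,
        1.24169749e-02,  9.28861904e-03,  2.40048348e-05]), 'eef_pos': array([ 0.30107395, -0.60347431,  0.23032144]), 'tool_rot': array([-8.71556088e-04,  9.73345808e-01,  2.29340588e-01, -2.72147760e-04]), 'contact_force': array([-0.69282059,  0.37191032,  0.24560885]), 'torque': array([ 0.05097551,  0.00437686, -0.03984384]), 'gripper_width': 0.9994756170851813}
scene [[448.65112546   0.         317.01552102]
 [  0.         448.65112546 240.37348532]
 [  0.           0.           1.        ]] [ 1.06369478  2.4296095  -0.96218575] [ 0.36159772 -0.2255239   1.21665608]
top [[439.62877478   0.         319.38263729]
 [  0.         439.62877478 244.25799406]
 [  0.           0.           1.        ]] [ 2.13239019 -2.15610072  0.22197708] [-0.00847304  0.51348081  0.75768594]
```

View pics/scene0.png

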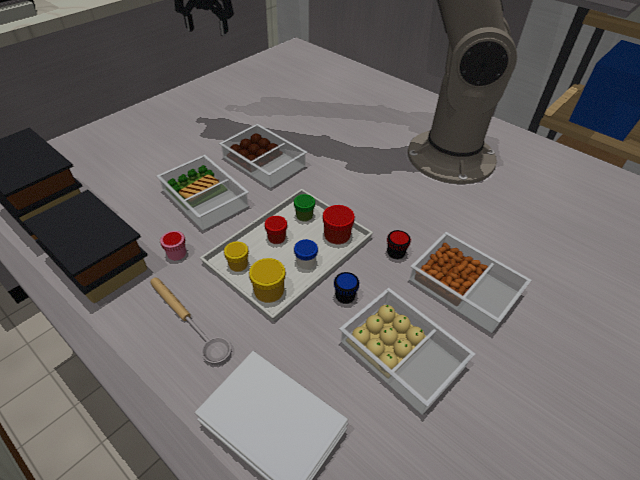

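View pics/top0.png

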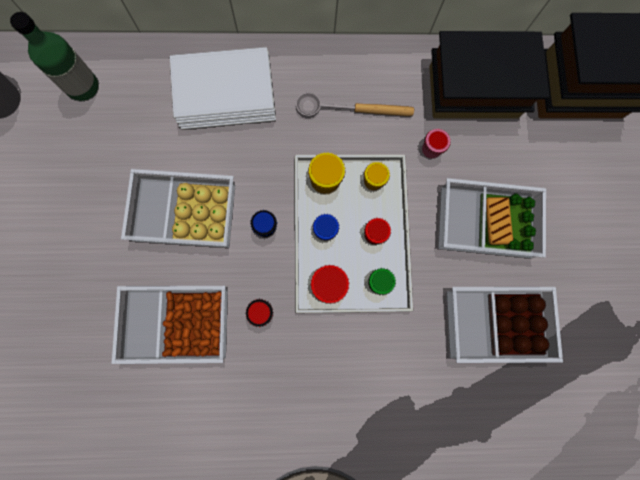

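The top view shows the pan's small pots at red (377,231), yellow (376,175), green (382,281) and blue (326,227). The empty compartments are left of the food: potatoes (150,207), beans (140,325), fish (462,217) and meatballs (473,325). The off-pan look-alikes are at (264,223), (259,313) and (437,142).

```bash
cat > h.py <<'E'
from station import *
import cv2, numpy as np
def ray(c,uv,z):
    R,_=cv2.Rodrigues(np.array(c["rvec"],float)); t=np.array(c["tvec"],float).ravel()
    p=cv2.undistortPoints(np.array([[uv]],float),c["camera_matrix"],None)[0,0]
    d=R.T@np.array([p[0],p[1],1]); C=-R.T@t
    return C+d*(z-C[2])/d[2]
def proj(c,P):
    return cv2.projectPoints(np.array([P],float),np.array(c["rvec"],float),np.array(c["tvec"],float),c["camera_matrix"],None)[0].ravel()
def masks(img):
    h=cv2.cvtColor(img,cv2.COLOR_BGR2HSV); H,S,V=cv2.split(h)
    b=(S>150)&(V>60)
    return {"red":b&((H<5)|(H>174)),"yellow":b&(H>20)&(H<32),"green":b&(H>45)&(H<80),"blue":b&(H>105)&(H<130)}
E
python3 - <<'E'
from h import *
for n in("top","scene"):
    c=read_camera(n)
    for k,m in masks(c["pixels"]).items():
        nn,l,s,ce=cv2.connectedComponentsWithStats(m.astype(np.uint8))
        for i in range(1,nn):
            if s[i,4]>150: print(n,k,s[i],ce[i].round(1),ray(c,ce[i],0.049).round(4))
c=read_camera("top"); im=c["pixels"]
cv2.imwrite("pics/tl.png",cv2.resize(im[160:375,100:245],None,fx=4,fy=4)[:,:][:860].copy() if 0 else cv2.resize(im[165:370,100:245],None,fx=2.9,fy=2.9,interpolation=cv2.INTER_CUBIC))
cv2.imwrite("pics/tr.png",cv2.resize(im[165:370,430:575],None,fx=2.9,fy=2.9,interpolation=cv2.INTER_CUBIC))
E
```

```text
top red [429 131  19  18 279] [437.9 139.7] [ 0.7141 -0.2438  0.049 ]
top red [365 218  26  26 511] [377.1 230.6] [ 0.5372 -0.1204  0.049 ]
top red [ 311  265   38   38 1119] [329.2 283.8] [ 0.4406 -0.0307  0.049 ]
top red [248 302  22  22 400] [258.5 312.5] [0.3915 0.0949 0.049 ]
top yellow [ 308  153   37   36 1032] [326.2 170.3] [ 0.6532 -0.0288  0.049 ]
top yellow [364 162  26  25 495] [376.3 174.3] [ 0.6453 -0.1228  0.049 ]
top yellow [178 184  50  56 610] [206.6 207.7] [0.5823 0.1915 0.049 ]
top yellow [173 202  20  36 212] [183.1 222.5] [0.5548 0.2329 0.049 ]
top green [511 205  20  40 358] [517.9 223.6] [ 0.5487 -0.3838  0.049 ]
top green [369 269  26  25 508] [381.6 281.1] [ 0.4445 -0.125   0.049 ]
top blue [253 212  21  21 347] [262.9 222. ] [0.5549 0.0885 0.049 ]
top blue [313 215  26  25 506] [325.4 226.8] [ 0.5451 -0.0254  0.049 ]
scene red [323 205  32  39 834] [337.8 221.1] [ 0.4418 -0.0284  0.049 ]
scene red [265 216  22  28 426] [275.4 227.3] [ 0.5468 -0.1121  0.049 ]
scene red [390 231  19  14 198] [398.9 237.4] [0.3915 0.0957 0.049 ]
scene red [163 232  19  13 192] [171.6 238.2] [ 0.7147 -0.2431  0.049 ]
scene yellow [224 242  24  29 519] [236.2 254.5] [ 0.6538 -0.1132  0.049 ]
scene yellow [ 249  258   36   44 1153] [267.3 277.7] [ 0.6523 -0.0252  0.049 ]
scene green [294 194  21  14 229] [303.9 200.9] [ 0.4442 -0.1261  0.049 ]
scene blue [ 569   40   71  101 4303] [611.7  93.5] [-0.5713  0.2166  0.049 ]
scene blue [294 239  24  21 360] [305.3 249. ] [ 0.5488 -0.0234  0.049 ]
scene blue [336 273  21  16 255] [346.3 280.9] [0.5553 0.0895 0.049 ]
```

Run:
```python
from h import *
im=cv2.imread("pics/top0.png"); c=read_camera("top")
# bright rims
g=im.min(2); 
for nme,(x0,y0,x1,y1) in {"potatoes":(110,160,245,258),"beans":(100,275,240,372),"fish":(430,170,556,265),"meat":(440,275,575,370)}.items():
    sub=g[y0:y1,x0:x1]; 
    m=(sub>165).astype(np.uint8)
    cs,_=cv2.findContours(m,cv2.RETR_EXTERNAL,cv2.CHAIN_APPROX_NONE)
    k=max(cs,key=lambda k:cv2.contourArea(cv2.convexHull(k)))
    r=cv2.minAreaRect(k); bp=cv2.boxPoints(r)+[x0,y0]
    W=np.array([ray(c,p,0.045) for p in bp])
    print(nme,np.percentile(sub,[50,90,98]),bp.round(1).tolist(),"\n",W.round(4).tolist(),[np.linalg.norm(W[i]-W[(i+1)%4]).round(4) for i in range(4)])
```

```text
potatoes [132.5 152.  181. ] [[120.9, 237.9], [125.7, 168.3], [232.2, 175.6], [227.4, 245.3]] 
 [[0.528, 0.3443, 0.045], [0.6597, 0.3439, 0.045], [0.6448, 0.1469, 0.045], [0.5129, 0.1529, 0.045]] [np.float64(0.1317), np.float64(0.1976), np.float64(0.132), np.float64(0.192)]
beans [131. 157. 182.] [[112.0, 286.0], [224.0, 286.0], [224.0, 363.0], [112.0, 363.0]] 
 [[0.4414, 0.3543, 0.045], [0.4392, 0.1572, 0.045], [0.3059, 0.154, 0.045], [0.3091, 0.3454, 0.045]] [np.float64(0.1971), np.float64(0.1333), np.float64(0.1914), np.float64(0.1326)]
fish [129. 150. 179.] [[440.3, 245.9], [447.1, 178.1], [551.6, 188.6], [544.9, 256.4]] 
 [[0.5084, -0.2368, 0.045], [0.6386, -0.2579, 0.045], [0.6172, -0.4572, 0.045], [0.4872, -0.4305, 0.045]] [np.float64(0.1319), np.float64(0.2005), np.float64(0.1327), np.float64(0.1948)]
meat [117. 154. 180.] [[453.0, 287.0], [560.2, 285.7], [561.1, 361.0], [453.9, 362.3]] 
 [[0.4327, -0.2553, 0.045], [0.4329, -0.4533, 0.045], [0.2996, -0.4402, 0.045], [0.3004, -0.2481, 0.045]] [np.float64(0.198), np.float64(0.134), np.float64(0.1921), np.float64(0.1325)]
```

View pics/tl.png

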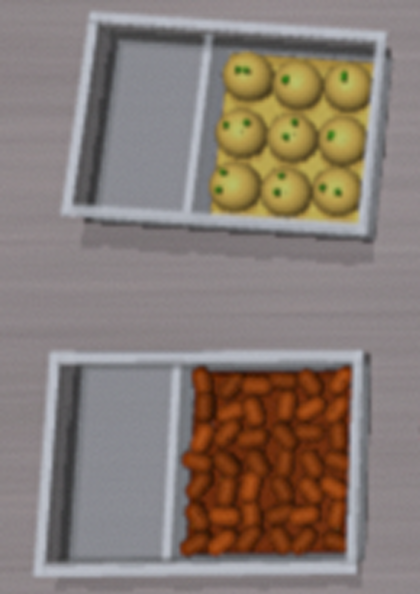

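View pics/tr.png

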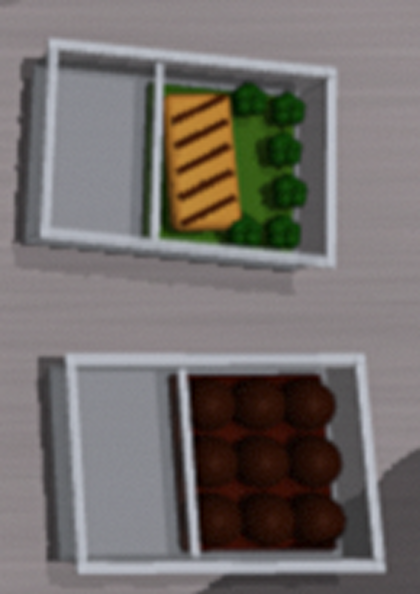

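Run:
```python
from h import *
from scipy.spatial.transform import Rotation as Ro
c=read_camera("top")
# corner order: (+x,+y),(+x,-y),(-x,-y),(-x,+y)
D={"beans":((100,165),[(51,352),(364,350),(357,574),(35,575)]),
"fish":((430,165),[(51,40),(336,68),(331,265),(40,236)]),
"potatoes":((100,165),[(91,12),(386,33),(371,236),(62,213)]),
"meat":((430,165),[(68,355),(364,354),(383,572),(80,573)])}
M=np.array([(.062,.037),(.062,-.147),(-.062,-.147),(-.062,.037)])
for k,(o,cr) in D.items():
    W=np.array([ray(c,((x+.5)/2.9-.5+o[0],(y+.5)/2.9-.5+o[1]),.045)[:2] for x,y in cr])
    cm,cw=M.mean(0),W.mean(0); A=M-cm; B=W-cw
    th=np.arctan2((A[:,0]*B[:,1]-A[:,1]*B[:,0]).sum(),(A*B).sum())
    R=np.array([[np.cos(th),-np.sin(th)],[np.sin(th),np.cos(th)]])
    org=cw-R@cm
    print(k,"origin",org.round(4),"yaw deg",np.degrees(th).round(2),"resid mm",((W-(A@R.T+cw))*1000).round(1).tolist(),"r",np.hypot(*org).round(3))
for n in("top","scene"):
    c=read_camera(n)
o=get_obs();print(Ro.from_quat(o["tool_rot"],scalar_first=True).as_matrix().round(3))
```

```text
beans origin [0.3748 0.3055] yaw deg -0.48 resid mm [[4.1, 3.1], [4.7, -2.9], [-4.9, -2.9], [-3.9, 2.8]] r 0.484
fish origin [ 0.5691 -0.2891] yaw deg -6.44 resid mm [[3.0, 1.1], [3.8, -3.4], [-3.2, -0.4], [-3.6, 2.7]] r 0.638
potatoes origin [0.5896 0.2989] yaw deg -4.31 resid mm [[4.5, 2.9], [3.6, -1.9], [-5.2, -4.6], [-2.9, 3.5]] r 0.661
meat origin [ 0.3662 -0.2937] yaw deg -0.7 resid mm [[3.9, 1.8], [4.7, -2.4], [-4.4, -1.3], [-4.2, 1.8]] r 0.469
[[ 0.895  0.446 -0.   ]
 [ 0.446 -0.895  0.   ]
 [-0.    -0.    -1.   ]]
```

Run:
```python
from h import *
P={"beans":(.3748,.3055,-.48),"fish":(.5691,-.2891,-6.44),"potatoes":(.5896,.2989,-4.31),"meat":(.3662,-.2937,-.7)}
out={}
for n in("scene","top"):
    c=read_camera(n); im=cv2.resize(c["pixels"],None,fx=4,fy=4,interpolation=cv2.INTER_CUBIC)
    for k,(x,y,a) in P.items():
        a=np.radians(a); R=np.array([[np.cos(a),-np.sin(a)],[np.sin(a),np.cos(a)]])
        for z,hx,y0,y1,col in((.045,.062,.037,-.147,(0,0,255)),(.0025,.059,.034,-.034,(0,255,0))):
            q=[proj(c,(*(R@np.array(m)+[x,y]),z))*4+1.5 for m in((hx,y0),(hx,y1),(-hx,y1),(-hx,y0))]
            cv2.polylines(im,[np.array(q).round().astype(int)],True,col,1)
    out[n]=im
s=out["scene"]
a=s[920:1640,1320:2120]; cv2.imwrite("pics/s1.png",cv2.resize(a,(660,594)))
b=s[480:920,600:1240]; cv2.imwrite("pics/s2.png",b)
```

```text
(no output)
```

View pics/s1.png

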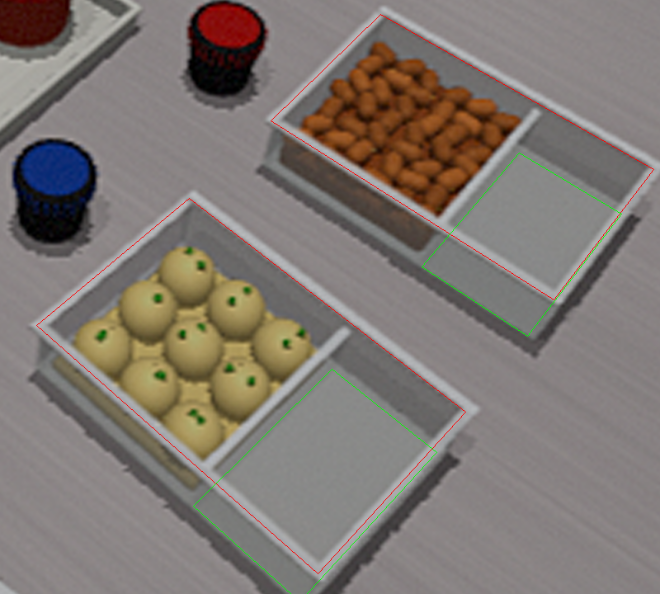

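View pics/s2.png

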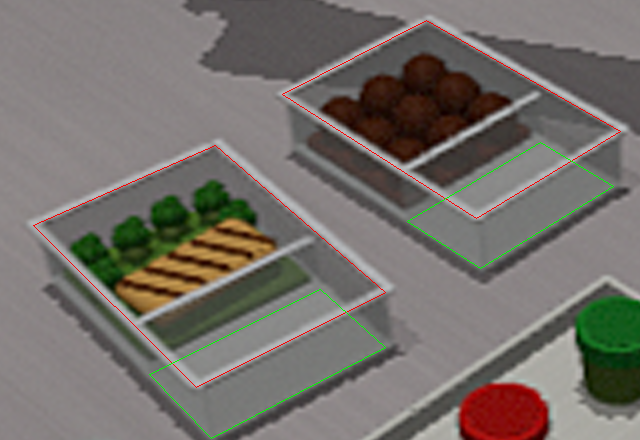

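```bash
cat > go.py <<'E'
import sys; from h import *
from scipy.spatial.transform import Rotation as Ro
x,y,z,yaw=map(float,sys.argv[1:5])
o=get_obs(); R=Ro.from_quat(o["tool_rot"],scalar_first=True)
a=np.radians(yaw); ty=np.array([np.cos(a),np.sin(a),0]); tz=np.array([0,0,-1.]); tx=np.cross(ty,tz)
T=Ro.from_matrix(np.c_[tx,ty,tz])
print("dp",(R.inv().apply(np.array([x,y,z])-o["eef_pos"])/.025).round(3),"ang",(np.degrees((R.inv()*T).as_rotvec())/5).round(2),
 "t",round(o["t"],2),"pos",o["eef_pos"].round(4),"F",o["contact_force"].round(1),"w",round(o["gripper_width"]*85.4,1),"q",o["q"].round(2))
E
python3 go.py .537 -.120 .13 0
```

```text
dp [ 17.077 -13.115   4.053] ang [  0.   -0.  -12.7] t 0.55 pos [ 0.3014 -0.604   0.2313] F [0.4 0.4 0.1] w 85.5 q [ 1.    0.48  0.02  1.56 -0.01  1.11 -0.08]
```

Emit:
jog_arm:
  dp:
    - [17.08,-13.1,4]
    - [17.08,-13.1,4]
    - [17.08,-13.1,4]
    - [17.08,-13.1,4]
    - [17.08,-13.1,4]
  angular:
    - [0,0,-12.7]
    - [0,0,-12.7]
    - [0,0,-12.7]
    - [0,0,-12.7]
    - [0,0,-12.7]
  claw: [68,68,68,68,68]
  grip_force: 30

```text
t: 1.05
eef_pos: [0.4098, -0.3814, 0.1857]
tool_rot: [0.0, 0.82, 0.572, 0.0]
contact_force: [0.6, -0.4, -0.0]
gripper_width: 0.796
```

```bash
python3 go.py .537 -.120 .13 0
```

```text
dp [11.57   1.171  2.223] ang [ 0.01  0.01 -4.03] t 1.05 pos [ 0.4098 -0.3814  0.1857] F [ 0.6 -0.4 -0. ] w 68.0 q [ 0.81  0.35 -0.22  1.87  0.09  0.93  0.2 ]
```

Emit:
jog_arm:
  dp:
    - [11.57,1.17,2.22]
    - [11.57,1.17,2.22]
    - [11.57,1.17,2.22]
    - [11.57,1.17,2.22]
    - [11.57,1.17,2.22]
  angular:
    - [0,0,-4.03]
    - [0,0,-4.03]
    - [0,0,-4.03]
    - [0,0,-4.03]
    - [0,0,-4.03]
  claw: [68,68,68,68,68]

```text
t: 1.55
eef_pos: [0.5186, -0.1614, 0.1387]
tool_rot: [0.0, 0.71, 0.705, 0.0]
contact_force: [0.2, 0.5, -0.1]
gripper_width: 0.801
```

```bash
python3 go.py .537 -.120 .09 0
```

```text
dp [1.661 0.723 1.95 ] ang [ 0.01  0.   -0.08] t 1.55 pos [ 0.5186 -0.1614  0.1387] F [ 0.2  0.5 -0.1] w 68.4 q [ 0.48  0.4  -0.36  1.94  0.19  0.84  0.01]
```

Emit:
jog_arm:
  dp:
    - [1.66,0.72,1.95]
    - [1.66,0.72,1.95]
    - [1.66,0.72,1.95]
    - [1.66,0.72,1.95]
    - [1.66,0.72,1.95]
  angular:
    - [0,0,-0.08]
    - [0,0,-0.08]
    - [0,0,-0.08]
    - [0,0,-0.08]
    - [0,0,-0.08]
  claw: [68,68,68,68,68]

```text
t: 2.05
eef_pos: [0.5362, -0.124, 0.0911]
tool_rot: [0.001, 0.708, 0.706, -0.0]
contact_force: [0.7, 0.5, 0.0]
gripper_width: 0.796
```

```bash
python3 - <<'E'
from h import *
c=read_camera("scene"); cv2.imwrite("pics/a1.png",cv2.resize(c["pixels"][120:320,180:400],None,fx=3,fy=3)[:600,:])
E
python3 go.py .537 -.120 .021 0
```

```text
dp [0.161 0.023 2.805] ang [ 0.02  0.02 -0.03] t 2.1 pos [ 0.5363 -0.1239  0.0911] F [-0.2  0.  -0.2] w 68.4 q [ 0.39  0.48 -0.35  1.96  0.23  0.75 -0.1 ]
```

View pics/a1.png

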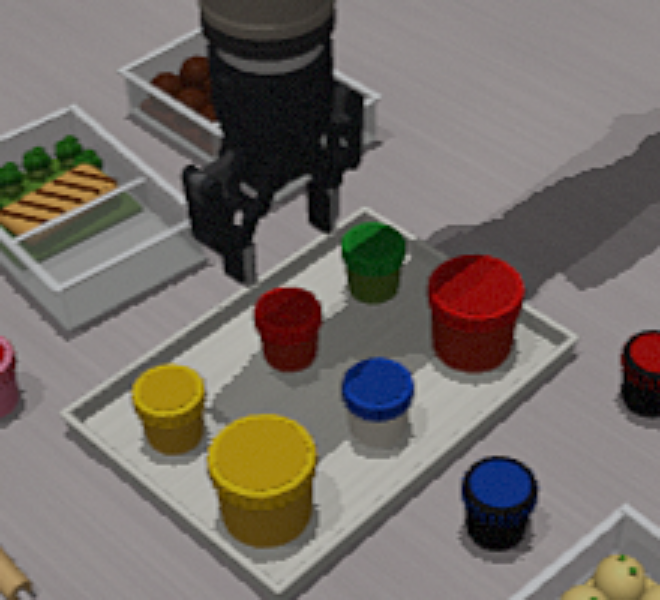

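Emit:
jog_arm:
  dp:
    - [0.16,0.02,0.6]
    - [0.16,0.02,1.2]
    - [0.16,0.02,1.8]
    - [0.16,0.02,2.2]
    - [0.16,0.02,2.2]
  angular:
    - [0,0,0]
    - [0,0,0]
    - [0,0,0]
    - [0,0,0]
    - [0,0,0]
  claw: [68,68,68,68,68]

```text
t: 2.6
eef_pos: [0.535, -0.1173, 0.0328]
tool_rot: [-0.002, 0.707, 0.707, -0.001]
contact_force: [-0.0, -0.8, -0.3]
gripper_width: 0.792
```

```bash
python3 go.py .537 -.120 .020 0;python3 - <<'E'
from h import *
c=read_camera("scene"); cv2.imwrite("pics/a2.png",cv2.resize(c["pixels"][120:320,180:400],None,fx=3,fy=3)[:600,:])
E
python3 go.py .537 -.120 .020 0
```

```text
dp [-0.107  0.08   0.511] ang [-0.04 -0.01  0.01] t 2.6 pos [ 0.535  -0.1173  0.0328] F [-0.  -0.8 -0.3] w 67.6 q [ 0.35  0.56 -0.32  1.98  0.28  0.64 -0.15]
dp [-0.107  0.049  0.552] ang [-0.03 -0.01  0.01] t 2.65 pos [ 0.5358 -0.1173  0.0338] F [-0.3  0.6  0.3] w 68.1 q [ 0.35  0.56 -0.32  1.98  0.28  0.64 -0.15]
```

View pics/a2.png

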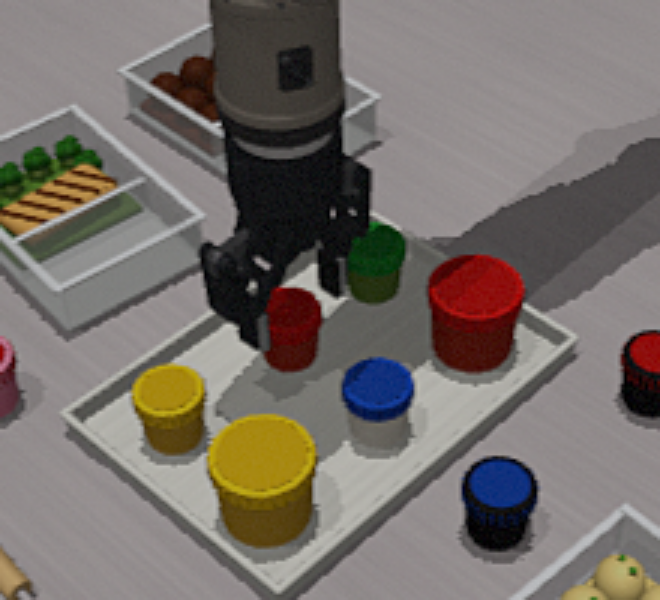

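Emit:
jog_arm:
  dp:
    - [-0.1,0.06,0.3]
    - [-0.1,0.06,0.54]
    - [-0.1,0.06,0.54]
    - [-0.1,0.06,0.54]
    - [-0.1,0.06,0.54]
  angular:
    - [0,0,0]
    - [0,0,0]
    - [0,0,0]
    - [0,0,0]
    - [0,0,0]
  claw: [68,68,68,58,44]

```text
t: 3.15
eef_pos: [0.5383, -0.12, 0.0219]
tool_rot: [0.0, 0.707, 0.707, 0.0]
contact_force: [-1.8, 0.2, 3.5]
gripper_width: 0.545
```

Emit:
jog_arm:
  dp:
    - [0,0,0]
    - [0,0,0]
    - [0,0,0]
    - [0,0,0]
    - [0,0,0]
  angular:
    - [0,0,0]
    - [0,0,0]
    - [0,0,0]
    - [0,0,0]
    - [0,0,0]
  claw: [42,40,40,40,40]

```text
t: 3.65
eef_pos: [0.5383, -0.1201, 0.0219]
tool_rot: [0.0, 0.707, 0.707, 0.0]
contact_force: [-1.4, 0.5, 6.5]
gripper_width: 0.548
```

```bash
python3 go.py .537 -.120 .020 0;python3 - <<'E'
from h import *
c=read_camera("scene"); cv2.imwrite("pics/a3.png",cv2.resize(c["pixels"][120:320,180:400],None,fx=3,fy=3)[:600,:])
E
```

```text
dp [ 0.003 -0.053  0.076] ang [0.01 0.   0.01] t 3.65 pos [ 0.5383 -0.1201  0.0219] F [-1.4  0.5  6.5] w 46.8 q [ 0.35  0.58 -0.31  1.98  0.3   0.62 -0.15]
```

View pics/a3.png

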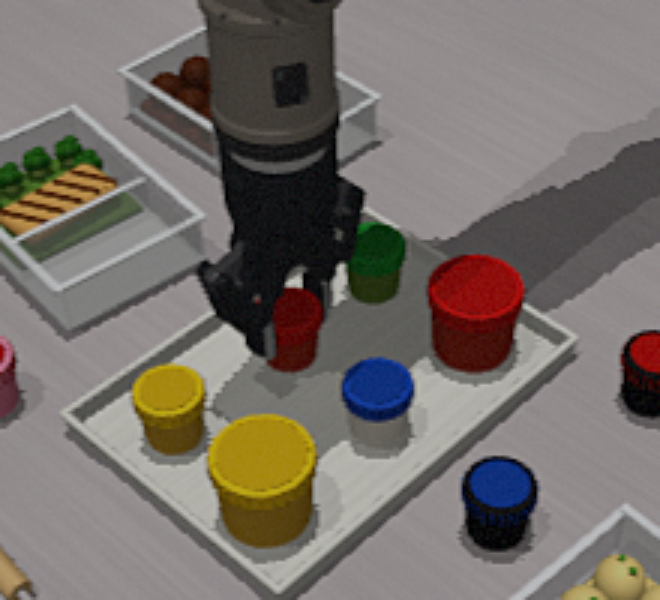

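Emit:
jog_arm:
  dp:
    - [0,0,-0.4]
    - [0,0,-1.2]
    - [0,0,-2.4]
    - [0,0,-3.6]
    - [0,0,-4]
  angular:
    - [0,0,0]
    - [0,0,0]
    - [0,0,0]
    - [0,0,0]
    - [0,0,0]
  claw: [40,40,40,40,40]

```text
t: 4.2
eef_pos: [0.5399, -0.1202, 0.1247]
tool_rot: [0.002, 0.707, 0.707, 0.001]
contact_force: [0.9, 0.7, -1.4]
gripper_width: 0.549
```

```bash
python3 go.py .375 .3055 .12 -.5;python3 - <<'E'
from h import *
c=read_camera("scene"); cv2.imwrite("pics/a4.png",cv2.resize(c["pixels"][80:300,180:400],None,fx=2.5,fy=2.5)[:600,:])
E
```

```text
dp [17.032 -6.586  0.143] ang [0.05 0.01 0.11] t 4.2 pos [ 0.5399 -0.1202  0.1247] F [ 0.9  0.7 -1.4] w 46.9 q [ 0.4   0.43 -0.37  1.93  0.21  0.81 -0.08]
```

View pics/a4.png

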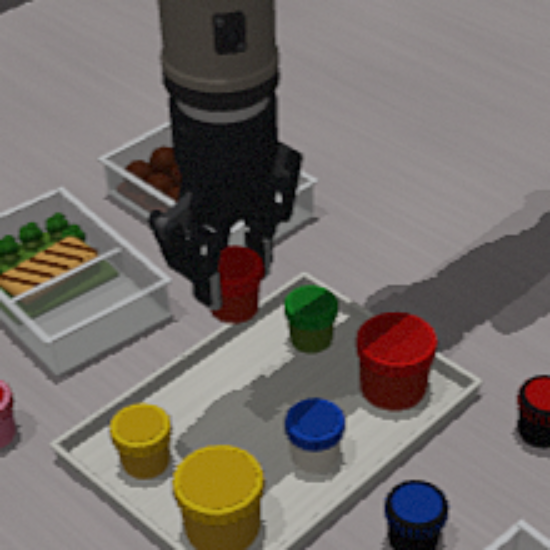

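Emit:
jog_arm:
  dp:
    - [1.6,0,-0.3]
    - [3.6,-0.3,-0.5]
    - [5.6,-0.6,-0.5]
    - [7.6,-1,-0.5]
    - [9.6,-1.6,-0.5]
  angular:
    - [0,0,0]
    - [0,0,0]
    - [0,0,0]
    - [0,0,0]
    - [0,0,0]
  claw: [40,40,40,40,40]

```text
t: 4.75
eef_pos: [0.4984, 0.1173, 0.1331]
tool_rot: [-0.0, 0.707, 0.707, -0.0]
contact_force: [0.8, -0.8, -0.5]
gripper_width: 0.549
```

```bash
python3 go.py .375 .3055 .12 -.5
```

```text
dp [ 7.53  -4.934  0.528] ang [-0.01 -0.    0.1 ] t 4.75 pos [0.4984 0.1173 0.1331] F [ 0.8 -0.8 -0.5] w 46.9 q [ 0.02  0.37 -0.45  2.01  0.22  0.81 -0.56]
```

Emit:
jog_arm:
  dp:
    - [1.6,-1,0.2]
    - [3.2,-2.1,0.5]
    - [4.8,-3.1,0.5]
    - [6.4,-4.2,0.5]
    - [7.5,-4.9,0.5]
  angular:
    - [0,0,0.1]
    - [0,0,0.1]
    - [0,0,0.1]
    - [0,0,0.1]
    - [0,0,0.1]
  claw: [40,40,40,40,40]

```text
t: 5.25
eef_pos: [0.3736, 0.3053, 0.1206]
tool_rot: [-0.001, 0.709, 0.705, -0.001]
contact_force: [0.4, -0.3, -0.8]
gripper_width: 0.549
```

Emit:
jog_arm:
  dp:
    - [0,0,0.2]
    - [0,0,0.5]
    - [0,0,0.6]
    - [0,0,0.6]
    - [0,0,0.6]
  angular:
    - [0,0,0]
    - [0,0,0]
    - [0,0,0]
    - [0,0,0]
    - [0,0,0]
  claw: [40,40,40,40,40]

```text
t: 5.75
eef_pos: [0.3773, 0.3019, 0.1062]
tool_rot: [0.0, 0.711, 0.703, -0.0]
contact_force: [-0.6, -0.6, -1.0]
gripper_width: 0.548
```

```bash
python3 go.py .375 .3055 .024 -.5;python3 - <<'E'
from h import *
c=read_camera("scene"); cv2.imwrite("pics/a5.png",cv2.resize(c["pixels"][120:400,300:580],None,fx=2,fy=2)[:600,:])
c=read_camera("top"); cv2.imwrite("pics/a5t.png",c["pixels"])
E
```

```text
dp [ 0.147 -0.091  3.287] ang [-0.    0.01 -0.02] t 5.75 pos [0.3773 0.3019 0.1062] F [-0.6 -0.6 -1. ] w 46.8 q [-0.37  0.38 -0.51  2.09  0.28  0.74 -1.07]
```

View pics/a5.png

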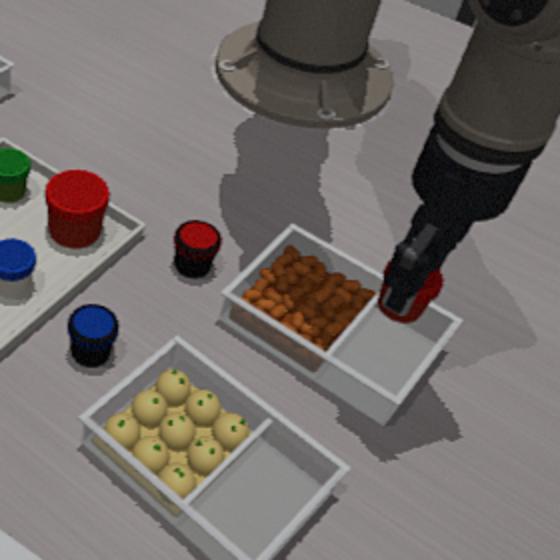

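View pics/a5t.png

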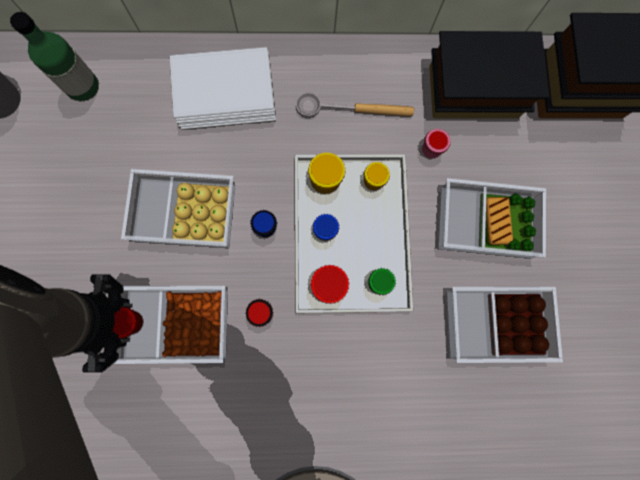

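Emit:
jog_arm:
  dp:
    - [0.15,-0.09,0.6]
    - [0.15,-0.09,1.2]
    - [0.15,-0.09,1.7]
    - [0.15,-0.09,1.9]
    - [0.15,-0.09,1.9]
  angular:
    - [0,0,0]
    - [0,0,0]
    - [0,0,0]
    - [0,0,0]
    - [0,0,0]
  claw: [40,40,40,40,40]

```text
t: 6.35
eef_pos: [0.3742, 0.3064, 0.0585]
tool_rot: [-0.0, 0.71, 0.704, -0.001]
contact_force: [0.0, 0.2, -1.4]
gripper_width: 0.549
```

```bash
python3 - <<'E'
from h import *
c=read_camera("top"); print(ray(c,(126,322),.135)); cv2.imwrite("pics/a6t.png",cv2.resize(c["pixels"][260:380,40:240],None,fx=3,fy=3))
E
python3 go.py .375 .3055 .024 -.5
```

```text
[0.37772963 0.29017247 0.135     ]
dp [-0.049  0.022  1.399] ang [-0.    0.    0.01] t 6.4 pos [0.3745 0.3067 0.059 ] F [-0.1  0.6 -0.3] w 47.2 q [-0.43  0.46 -0.47  2.12  0.35  0.64 -1.14]
```

View pics/a6t.png

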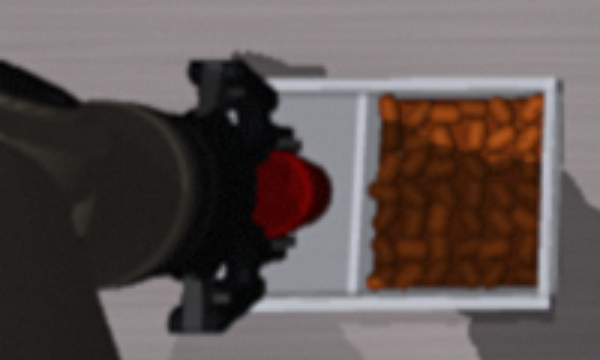

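Emit:
jog_arm:
  dp:
    - [-0.04,0.02,0.5]
    - [-0.04,0.02,0.9]
    - [-0.04,0.02,1.2]
    - [-0.04,0.02,1.35]
    - [-0.04,0.02,1.35]
  angular:
    - [0,0,0]
    - [0,0,0]
    - [0,0,0]
    - [0,0,0]
    - [0,0,0]
  claw: [40,40,40,40,40]

```text
t: 6.9
eef_pos: [0.3745, 0.3055, 0.0245]
tool_rot: [-0.0, 0.71, 0.704, -0.001]
contact_force: [-1.3, 0.6, -0.8]
gripper_width: 0.549
```

Emit:
jog_arm:
  dp:
    - [0,0,0]
    - [0,0,0.04]
    - [0,0,0.08]
    - [0,0,0.12]
    - [0,0,0.12]
  angular:
    - [0,0,0]
    - [0,0,0]
    - [0,0,0]
    - [0,0,0]
    - [0,0,0]
  claw: [40,40,40,40,40]

```text
t: 7.4
eef_pos: [0.3749, 0.3057, 0.0222]
tool_rot: [0.0, 0.71, 0.704, -0.0]
contact_force: [-0.5, 0.5, -0.6]
gripper_width: 0.553
```

```bash
python3 go.py .375 .3055 .022 -.5
```

```text
dp [-0.009  0.003  0.009] ang [0.   0.   0.01] t 7.4 pos [0.3749 0.3057 0.0222] F [-0.5  0.5 -0.6] w 47.2 q [-0.46  0.53 -0.43  2.13  0.4   0.56 -1.19]
```

Emit:
jog_arm:
  dp:
    - [0,0,0.02]
    - [0,0,0.04]
    - [0,0,0.06]
    - [0,0,0.06]
    - [0,0,0.06]
  angular:
    - [0,0,0]
    - [0,0,0]
    - [0,0,0]
    - [0,0,0]
    - [0,0,0]
  claw: [40,40,40,40,40]

```text
t: 7.9
eef_pos: [0.375, 0.3058, 0.0214]
tool_rot: [0.0, 0.71, 0.704, 0.0]
contact_force: [-2.5, -1.3, 8.7]
gripper_width: 0.553
```

Contact (8.7 N). I'll release slowly and then retreat.

Emit:
jog_arm:
  dp:
    - [0,0,0]
    - [0,0,0]
    - [0,0,0]
    - [0,0,0]
    - [0,0,0]
  angular:
    - [0,0,0]
    - [0,0,0]
    - [0,0,0]
    - [0,0,0]
    - [0,0,0]
  claw: [52,56,60,66,68]

```text
t: 8.4
eef_pos: [0.3749, 0.3058, 0.0207]
tool_rot: [-0.0, 0.71, 0.704, -0.0]
contact_force: [0.0, 0.6, -0.5]
gripper_width: 0.798
```

Emit:
jog_arm:
  dp:
    - [0,0,-0.4]
    - [0,0,-1.2]
    - [0,0,-2.2]
    - [0,0,-3.4]
    - [0,0,-4.6]
  angular:
    - [0,0,0]
    - [0,0,0]
    - [0,0,0]
    - [0,0,0]
    - [0,0,0]
  claw: [68,68,68,68,68]

```text
t: 8.9
eef_pos: [0.3746, 0.3057, 0.1374]
tool_rot: [-0.0, 0.71, 0.704, -0.0]
contact_force: [1.6, 0.4, 0.8]
gripper_width: 0.797
```

```bash
python3 go.py .645 -.123 .13 0;python3 - <<'E'
from h import *
c=read_camera("scene"); cv2.imwrite("pics/a7.png",cv2.resize(c["pixels"][120:400,300:580],None,fx=2,fy=2)[:600,:])
E
```

```text
dp [-17.062  10.95    0.292] ang [-0.    0.   -0.09] t 8.9 pos [0.3746 0.3057 0.1374] F [1.6 0.4 0.8] w 68.1 q [-0.35  0.34 -0.54  2.06  0.24  0.8  -1.05]
```

View pics/a7.png

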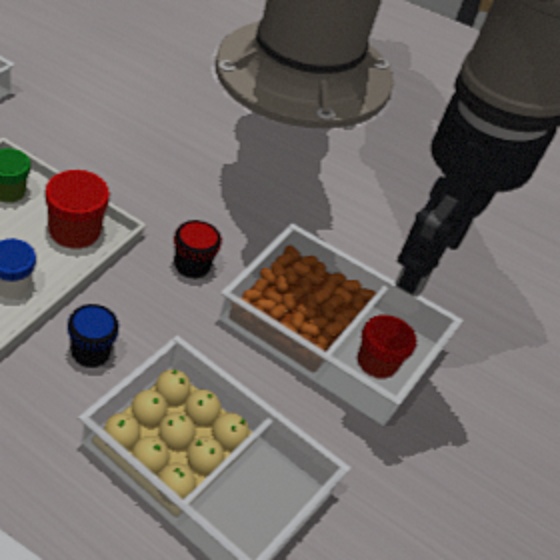

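The red pot stands in the beans box. Next is yellow.

Emit:
jog_arm:
  dp:
    - [-1.7,1.1,0]
    - [-3.4,2.2,0]
    - [-5.1,3.3,0]
    - [-6.8,4.4,0]
    - [-8.5,5.5,0]
  angular:
    - [0,0,-0.09]
    - [0,0,-0.09]
    - [0,0,-0.09]
    - [0,0,-0.09]
    - [0,0,-0.09]
  claw: [68,68,68,68,68]

```text
t: 9.45
eef_pos: [0.5099, 0.093, 0.1365]
tool_rot: [0.0, 0.707, 0.707, 0.0]
contact_force: [1.5, 1.0, 0.5]
gripper_width: 0.798
```

Emit:
jog_arm:
  dp:
    - [-1.7,1.1,0]
    - [-3.4,2.2,0]
    - [-5.1,3.3,0]
    - [-6.8,4.4,0]
    - [-8.5,5.5,0]
  angular:
    - [0,0,0]
    - [0,0,0]
    - [0,0,0]
    - [0,0,0]
    - [0,0,0]
  claw: [68,68,68,68,68]

```text
t: 9.95
eef_pos: [0.6456, -0.117, 0.1364]
tool_rot: [0.0, 0.707, 0.707, 0.0]
contact_force: [0.6, 0.5, -0.7]
gripper_width: 0.795
```

```bash
python3 go.py .645 -.123 .02 0
```

```text
dp [-0.241 -0.025  4.656] ang [ 0.01 -0.   -0.  ] t 9.95 pos [ 0.6456 -0.117   0.1364] F [ 0.6  0.5 -0.7] w 67.9 q [ 0.34  0.57 -0.35  1.67  0.23  0.95 -0.1 ]
```

Emit:
jog_arm:
  dp:
    - [-0.2,-0.02,0.8]
    - [-0.2,-0.02,1.8]
    - [-0.2,-0.02,2.8]
    - [-0.2,-0.02,3.6]
    - [-0.2,-0.02,3.7]
  angular:
    - [0,0,0]
    - [0,0,0]
    - [0,0,0]
    - [0,0,0]
    - [0,0,0]
  claw: [68,68,68,68,68]

```text
t: 10.45
eef_pos: [0.6422, -0.1199, 0.0409]
tool_rot: [-0.002, 0.707, 0.707, -0.001]
contact_force: [-0.0, 0.7, -0.0]
gripper_width: 0.798
```

```bash
python3 - <<'E'
from h import *
c=read_camera("scene"); cv2.imwrite("pics/b1.png",cv2.resize(c["pixels"][150:330,160:360],None,fx=3,fy=3)[:600,:])
E
python3 go.py .645 -.123 .02 0
```

```text
dp [-0.123  0.077  0.883] ang [-0.03 -0.01 -0.  ] t 10.5 pos [ 0.6431 -0.1199  0.0421] F [-0.3  0.3  0.6] w 68.3 q [ 0.32  0.68 -0.32  1.72  0.28  0.79 -0.14]
```

View pics/b1.png

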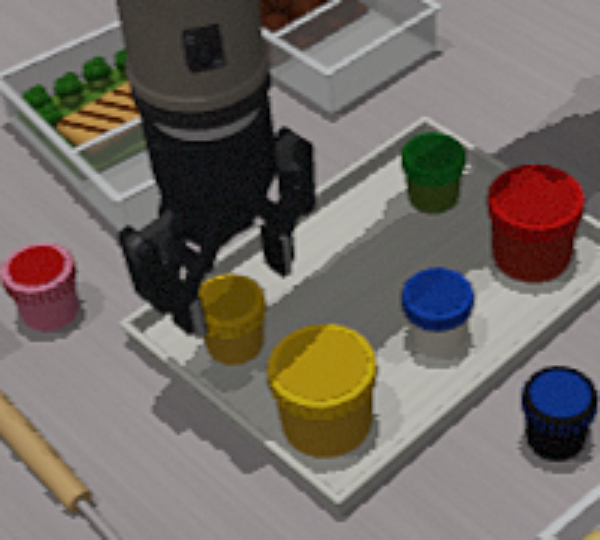

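Emit:
jog_arm:
  dp:
    - [-0.12,0.06,0.3]
    - [-0.12,0.06,0.6]
    - [-0.12,0.06,0.88]
    - [-0.12,0.06,0.88]
    - [-0.12,0.06,0.88]
  angular:
    - [0,0,0]
    - [0,0,0]
    - [0,0,0]
    - [0,0,0]
    - [0,0,0]
  claw: [68,68,68,66,58]

```text
t: 11.0
eef_pos: [0.6458, -0.123, 0.0213]
tool_rot: [-0.0, 0.707, 0.707, -0.0]
contact_force: [0.2, 0.1, -0.4]
gripper_width: 0.682
```

Emit:
jog_arm:
  dp:
    - [0,0,0]
    - [0,0,0]
    - [0,0,0]
    - [0,0,0]
    - [0,0,0]
  angular:
    - [0,0,0]
    - [0,0,0]
    - [0,0,0]
    - [0,0,0]
    - [0,0,0]
  claw: [50,42,40,40,40]

```text
t: 11.5
eef_pos: [0.6462, -0.1231, 0.0218]
tool_rot: [0.0, 0.707, 0.707, 0.0]
contact_force: [-0.9, 0.2, 5.7]
gripper_width: 0.548
```

```bash
python3 go.py .645 -.123 .02 0
```

```text
dp [ 0.004 -0.048  0.074] ang [ 0.01  0.   -0.  ] t 11.5 pos [ 0.6462 -0.1231  0.0218] F [-0.9  0.2  5.7] w 46.8 q [ 0.31  0.71 -0.31  1.72  0.29  0.76 -0.14]
```

Gripped. Lift, then carry to the fish box (.569, −.289), yaw −6.4°.

Emit:
jog_arm:
  dp:
    - [0,0,-0.4]
    - [0,0,-1.2]
    - [0,0,-2.4]
    - [0,0,-3.2]
    - [0,0,-3.4]
  angular:
    - [0,0,0]
    - [0,0,0]
    - [0,0,0]
    - [0,0,0]
    - [0,0,0]
  claw: [40,40,40,40,40]

```text
t: 12.0
eef_pos: [0.6473, -0.1233, 0.1091]
tool_rot: [0.002, 0.707, 0.707, 0.001]
contact_force: [0.3, 0.3, -1.0]
gripper_width: 0.549
```

```bash
python3 go.py .569 -.289 .09 -6.4
```

```text
dp [-6.627 -3.131  0.755] ang [0.05 0.   1.27] t 12.0 pos [ 0.6473 -0.1233  0.1091] F [ 0.3  0.3 -1. ] w 46.9 q [ 0.34  0.6  -0.34  1.68  0.25  0.9  -0.1 ]
```

Emit:
jog_arm:
  dp:
    - [-1.6,-0.8,0]
    - [-3.2,-1.5,0.2]
    - [-4.8,-2.3,0.5]
    - [-6,-2.9,0.7]
    - [-6.63,-3.13,0.75]
  angular:
    - [0,0,0.4]
    - [0,0,0.8]
    - [0,0,1.27]
    - [0,0,1.27]
    - [0,0,1.27]
  claw: [40,40,40,40,40]

```text
t: 12.5
eef_pos: [0.5638, -0.2927, 0.0857]
tool_rot: [-0.001, 0.747, 0.665, -0.002]
contact_force: [-0.0, -0.7, -0.3]
gripper_width: 0.554
```

Emit:
jog_arm:
  dp:
    - [0,0,0]
    - [0,0,0.1]
    - [0,0,0.4]
    - [0,0,0.7]
    - [0,0,0.8]
  angular:
    - [0,0,0]
    - [0,0,0]
    - [0,0,0]
    - [0,0,0]
    - [0,0,0]
  claw: [40,40,40,40,40]

```text
t: 13.0
eef_pos: [0.5674, -0.287, 0.0662]
tool_rot: [-0.001, 0.745, 0.668, -0.0]
contact_force: [0.1, -0.2, -0.6]
gripper_width: 0.544
```

```bash
python3 - <<'E'
from h import *
c=read_camera("scene"); cv2.imwrite("pics/b2.png",cv2.resize(c["pixels"][100:280,120:320],None,fx=3,fy=3)[:600,:])
E
python3 go.py .569 -.289 .024 -6.4
```

```text
dp [-0.056  0.078  1.685] ang [-0.02 -0.01  0.03] t 13.05 pos [ 0.5673 -0.2874  0.0661] F [ 0.7  0.2 -1.1] w 46.9 q [ 0.58  0.62 -0.29  1.76  0.24  0.8   0.07]
```

View pics/b2.png

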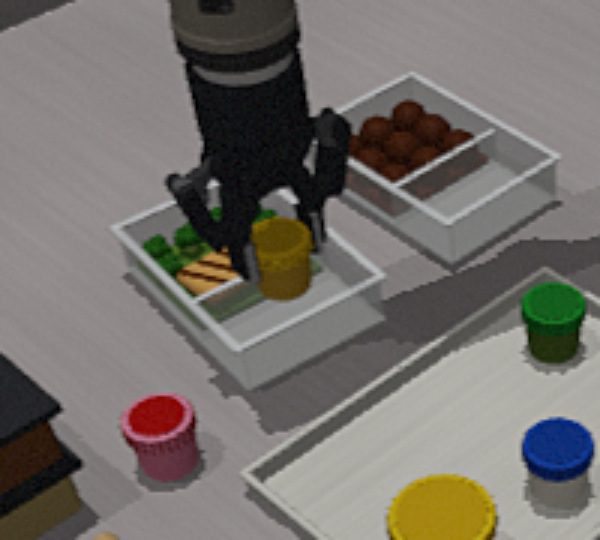

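Emit:
jog_arm:
  dp:
    - [-0.05,0.07,0.4]
    - [-0.05,0.07,0.8]
    - [-0.05,0.07,1.2]
    - [-0.05,0.07,1.5]
    - [-0.05,0.07,1.65]
  angular:
    - [0,0,0]
    - [0,0,0]
    - [0,0,0]
    - [0,0,0]
    - [0,0,0]
  claw: [40,40,40,40,40]

```text
t: 13.55
eef_pos: [0.5684, -0.2901, 0.0249]
tool_rot: [-0.001, 0.745, 0.667, -0.0]
contact_force: [-0.3, -0.7, -1.1]
gripper_width: 0.547
```

Emit:
jog_arm:
  dp:
    - [0,0,0]
    - [0,0,0.03]
    - [0,0,0.07]
    - [0,0,0.1]
    - [0,0,0.1]
  angular:
    - [0,0,0]
    - [0,0,0]
    - [0,0,0]
    - [0,0,0]
    - [0,0,0]
  claw: [40,40,40,40,40]

```text
t: 14.05
eef_pos: [0.5691, -0.2904, 0.0239]
tool_rot: [0.0, 0.745, 0.667, 0.0]
contact_force: [0.1, 0.4, -0.4]
gripper_width: 0.552
```

```bash
python3 go.py .569 -.289 .021 -6.4
```

```text
dp [ 0.053 -0.012  0.115] ang [0.   0.   0.01] t 14.05 pos [ 0.5691 -0.2904  0.0239] F [ 0.1  0.4 -0.4] w 47.1 q [ 0.57  0.68 -0.28  1.77  0.26  0.73  0.05]
```

Emit:
jog_arm:
  dp:
    - [0.03,0,0.03]
    - [0.05,0,0.06]
    - [0.05,0,0.09]
    - [0.05,0,0.11]
    - [0.05,0,0.11]
  angular:
    - [0,0,0]
    - [0,0,0]
    - [0,0,0]
    - [0,0,0]
    - [0,0,0]
  claw: [40,40,40,40,40]

```text
t: 14.55
eef_pos: [0.5693, -0.2889, 0.0213]
tool_rot: [-0.0, 0.745, 0.667, 0.0]
contact_force: [-1.3, 1.3, 4.1]
gripper_width: 0.548
```

Emit:
jog_arm:
  dp:
    - [0,0,0]
    - [0,0,0]
    - [0,0,0]
    - [0,0,0]
    - [0,0,0]
  angular:
    - [0,0,0]
    - [0,0,0]
    - [0,0,0]
    - [0,0,0]
    - [0,0,0]
  claw: [52,56,60,66,68]

```text
t: 15.05
eef_pos: [0.5692, -0.2891, 0.0209]
tool_rot: [0.0, 0.745, 0.667, -0.0]
contact_force: [-0.1, 0.4, 0.7]
gripper_width: 0.796
```

Emit:
jog_arm:
  dp:
    - [0,0,-0.4]
    - [0,0,-1.2]
    - [0,0,-2.2]
    - [0,0,-3.4]
    - [0,0,-4.4]
  angular:
    - [0,0,0]
    - [0,0,0]
    - [0,0,0]
    - [0,0,0]
    - [0,0,0]
  claw: [68,68,68,68,68]

```text
t: 15.55
eef_pos: [0.5696, -0.2891, 0.1334]
tool_rot: [0.001, 0.745, 0.667, 0.0]
contact_force: [-0.2, 0.1, -0.3]
gripper_width: 0.799
```

```bash
python3 - <<'E'
from h import *
c=read_camera("scene"); cv2.imwrite("pics/b3.png",cv2.resize(c["pixels"][100:280,120:320],None,fx=3,fy=3)[:600,:])
E
python3 go.py .4445 -.125 .09 0
```

```text
dp [ 5.999 -5.812  1.852] ang [ 0.08  0.03 -1.27] t 15.6 pos [ 0.5719 -0.29    0.1377] F [ 1.4 -0.   2.5] w 67.9 q [ 0.6   0.53 -0.31  1.71  0.2   0.92  0.1 ]
```

View pics/b3.png

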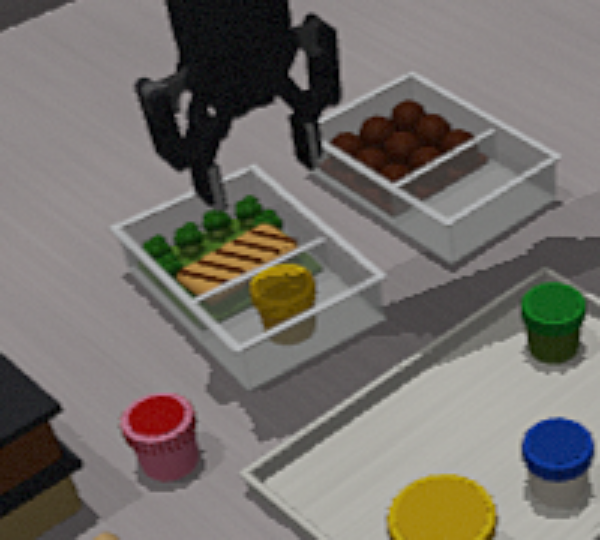

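Yellow stands in the fish box. Next is green.

Emit:
jog_arm:
  dp:
    - [1.4,-1.4,0]
    - [2.8,-2.7,0]
    - [4.2,-4.1,0.2]
    - [5.4,-5.2,0.7]
    - [6,-5.8,1.2]
  angular:
    - [0,0,-0.6]
    - [0,0,-1.27]
    - [0,0,-1.27]
    - [0,0,-1.27]
    - [0,0,-1.27]
  claw: [64,64,64,64,64]

```text
t: 16.1
eef_pos: [0.4397, -0.1214, 0.1015]
tool_rot: [0.0, 0.706, 0.708, -0.0]
contact_force: [0.4, 0.2, 0.1]
gripper_width: 0.746
```

Emit:
jog_arm:
  dp:
    - [0,0,0]
    - [0,0,0.2]
    - [0,0,0.5]
    - [0,0,0.7]
    - [0,0,0.7]
  angular:
    - [0,0,0]
    - [0,0,0]
    - [0,0,0]
    - [0,0,0]
    - [0,0,0]
  claw: [64,64,64,64,64]

```text
t: 16.6
eef_pos: [0.4417, -0.1245, 0.0827]
tool_rot: [-0.0, 0.708, 0.707, -0.0]
contact_force: [-0.1, 0.2, -0.2]
gripper_width: 0.749
```

```bash
python3 go.py .4445 -.125 .0205 0
```

```text
dp [-0.022  0.114  2.489] ang [-0.01 -0.   -0.02] t 16.6 pos [ 0.4417 -0.1245  0.0827] F [-0.1  0.2 -0.2] w 64.0 q [ 0.47  0.37 -0.39  2.16  0.23  0.65 -0.08]
```

Emit:
jog_arm:
  dp:
    - [-0.02,0.1,0.4]
    - [-0.02,0.1,0.9]
    - [-0.02,0.1,1.4]
    - [-0.02,0.1,1.7]
    - [-0.02,0.1,1.7]
  angular:
    - [0,0,0]
    - [0,0,0]
    - [0,0,0]
    - [0,0,0]
    - [0,0,0]
  claw: [64,64,64,64,64]

```text
t: 17.1
eef_pos: [0.4431, -0.1241, 0.0395]
tool_rot: [-0.001, 0.707, 0.707, -0.001]
contact_force: [-0.0, 0.9, 0.4]
gripper_width: 0.748
```

```bash
python3 - <<'E'
from h import *
c=read_camera("scene"); cv2.imwrite("pics/c1.png",cv2.resize(c["pixels"][100:280,220:420],None,fx=3,fy=3)[:600,:])
E
python3 go.py .4445 -.125 .0205 0
```

```text
dp [-0.034  0.034  0.789] ang [-0.02 -0.01  0.  ] t 17.15 pos [ 0.4437 -0.1242  0.0402] F [0.4 0.8 0.6] w 63.9 q [ 0.43  0.45 -0.35  2.18  0.29  0.55 -0.14]
```

View pics/c1.png

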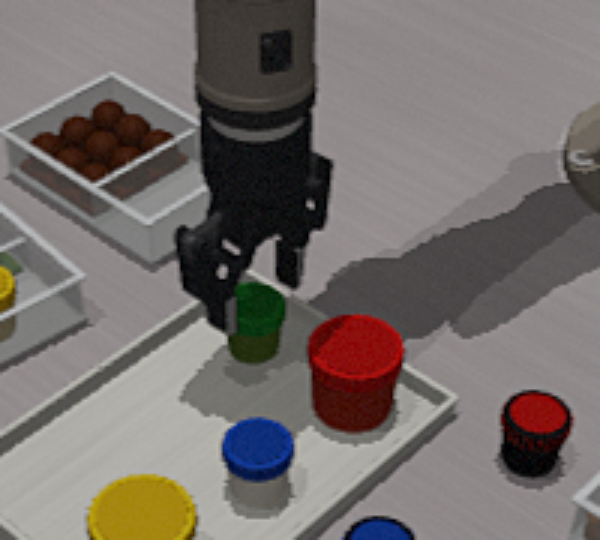

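Emit:
jog_arm:
  dp:
    - [-0.03,0.02,0.3]
    - [-0.03,0.02,0.6]
    - [-0.03,0.02,0.78]
    - [-0.03,0.02,0.78]
    - [-0.03,0.02,0.78]
  angular:
    - [0,0,0]
    - [0,0,0]
    - [0,0,0]
    - [0,0,0]
    - [0,0,0]
  claw: [64,64,64,62,56]

```text
t: 17.65
eef_pos: [0.4447, -0.1251, 0.0214]
tool_rot: [-0.0, 0.707, 0.707, -0.0]
contact_force: [0.1, -0.1, -0.6]
gripper_width: 0.658
```

Emit:
jog_arm:
  dp:
    - [0,0,0]
    - [0,0,0]
    - [0,0,0]
    - [0,0,0]
    - [0,0,0]
  angular:
    - [0,0,0]
    - [0,0,0]
    - [0,0,0]
    - [0,0,0]
    - [0,0,0]
  claw: [50,42,40,40,40]

```text
t: 18.15
eef_pos: [0.4449, -0.1252, 0.0219]
tool_rot: [0.0, 0.707, 0.707, 0.0]
contact_force: [-0.9, -0.6, 6.8]
gripper_width: 0.551
```

Emit:
jog_arm:
  dp:
    - [0,0,-0.4]
    - [0,0,-1.2]
    - [0,0,-2.4]
    - [0,0,-3.6]
    - [0,0,-4.4]
  angular:
    - [0,0,0]
    - [0,0,0]
    - [0,0,0]
    - [0,0,0]
    - [0,0,0]
  claw: [40,40,40,40,40]

```text
t: 18.65
eef_pos: [0.4453, -0.1252, 0.1338]
tool_rot: [0.001, 0.707, 0.707, 0.001]
contact_force: [-0.1, 0.1, -0.6]
gripper_width: 0.545
```

```bash
python3 - <<'E'
from h import *
c=read_camera("scene"); cv2.imwrite("pics/c2.png",cv2.resize(c["pixels"][60:280,220:420],None,fx=2.5,fy=2.5)[:600,:])
E
python3 go.py .5896 .2989 .12 -4.3
```

```text
dp [16.979  5.699  0.654] ang [0.07 0.02 0.86] t 18.7 pos [ 0.4469 -0.1255  0.1362] F [0.5 0.5 1.7] w 47.1 q [ 0.51  0.29 -0.43  2.12  0.17  0.76 -0.03]
```

View pics/c2.png

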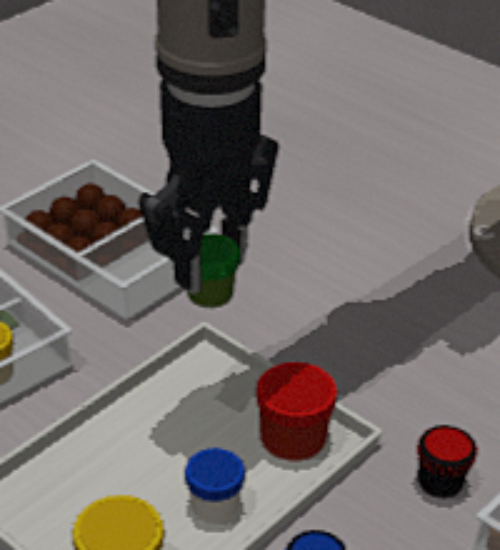

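Emit:
jog_arm:
  dp:
    - [1.6,0.8,0]
    - [3.3,1.6,0]
    - [5,2.4,0]
    - [6.7,3,0]
    - [8.4,3.6,0]
  angular:
    - [0,0,0.2]
    - [0,0,0.4]
    - [0,0,0.86]
    - [0,0,0.86]
    - [0,0,0.86]
  claw: [40,40,40,40,40]

```text
t: 19.2
eef_pos: [0.5351, 0.0864, 0.1316]
tool_rot: [0.0, 0.733, 0.68, -0.0]
contact_force: [1.2, -0.5, -0.3]
gripper_width: 0.549
```

```bash
python3 go.py .5896 .2989 .09 -4.3
```

```text
dp [8.639 1.533 1.664] ang [-0.    0.   -0.01] t 19.2 pos [0.5351 0.0864 0.1316] F [ 1.2 -0.5 -0.3] w 46.9 q [ 0.09  0.42 -0.46  1.94  0.25  0.83 -0.57]
```

Emit:
jog_arm:
  dp:
    - [1.7,0.3,0]
    - [3.4,0.6,0]
    - [5.1,0.9,0.1]
    - [6.8,1.2,0.3]
    - [8.3,1.5,0.6]
  angular:
    - [0,0,0]
    - [0,0,0]
    - [0,0,0]
    - [0,0,0]
    - [0,0,0]
  claw: [40,40,40,40,40]

```text
t: 19.7
eef_pos: [0.5879, 0.2914, 0.1168]
tool_rot: [-0.0, 0.733, 0.68, 0.0]
contact_force: [0.8, 0.4, -0.6]
gripper_width: 0.548
```

Emit:
jog_arm:
  dp:
    - [0.3,0,0.3]
    - [0.3,0,0.7]
    - [0.3,0,1.1]
    - [0.3,0,1.3]
    - [0.3,0,1.3]
  angular:
    - [0,0,0]
    - [0,0,0]
    - [0,0,0]
    - [0,0,0]
    - [0,0,0]
  claw: [40,40,40,40,40]

```text
t: 20.2
eef_pos: [0.5881, 0.294, 0.0829]
tool_rot: [0.0, 0.734, 0.679, -0.001]
contact_force: [0.3, 0.5, -1.1]
gripper_width: 0.549
```

```bash
python3 - <<'E'
from h import *
c=read_camera("scene"); cv2.imwrite("pics/c3.png",cv2.resize(c["pixels"][200:420,300:520],None,fx=2.5,fy=2.5)[:600,:])
E
python3 go.py .5896 .2989 .024 -4.3
```

```text
dp [0.175 0.034 2.387] ang [-0.01  0.01 -0.02] t 20.25 pos [0.5885 0.2947 0.0837] F [ 0.7 -0.3 -0.7] w 46.8 q [-0.25  0.65 -0.43  1.69  0.33  0.88 -0.9 ]
```

View pics/c3.png

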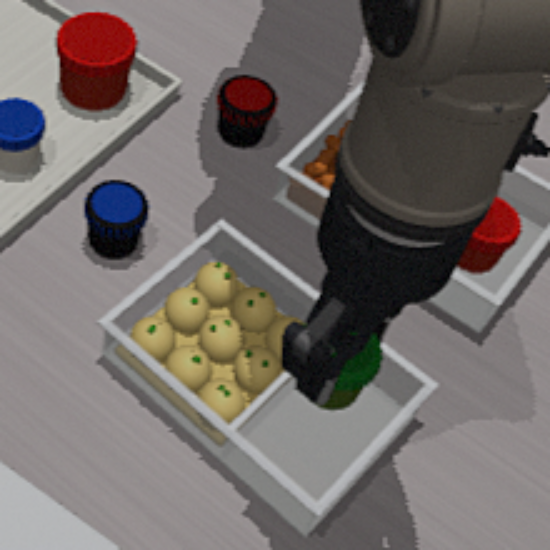

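Emit:
jog_arm:
  dp:
    - [0.17,0.03,0.4]
    - [0.17,0.03,0.9]
    - [0.17,0.03,1.3]
    - [0.17,0.03,1.6]
    - [0.17,0.03,1.7]
  angular:
    - [0,0,0]
    - [0,0,0]
    - [0,0,0]
    - [0,0,0]
    - [0,0,0]
  claw: [40,40,40,40,40]

```text
t: 20.75
eef_pos: [0.5887, 0.3001, 0.0399]
tool_rot: [-0.0, 0.733, 0.68, -0.001]
contact_force: [-0.8, -0.1, -0.3]
gripper_width: 0.55
```

```bash
python3 go.py .5896 .2989 .024 -4.3
```

```text
dp [-0.043  0.041  0.637] ang [-0.02  0.01 -0.  ] t 20.75 pos [0.5887 0.3001 0.0399] F [-0.8 -0.1 -0.3] w 47.0 q [-0.28  0.71 -0.41  1.7   0.36  0.82 -0.93]
```

Emit:
jog_arm:
  dp:
    - [-0.04,0.02,0.2]
    - [-0.04,0.02,0.4]
    - [-0.04,0.02,0.55]
    - [-0.04,0.02,0.62]
    - [-0.04,0.02,0.65]
  angular:
    - [0,0,0]
    - [0,0,0]
    - [0,0,0]
    - [0,0,0]
    - [0,0,0]
  claw: [40,40,40,40,40]

```text
t: 21.25
eef_pos: [0.5898, 0.2995, 0.0251]
tool_rot: [-0.0, 0.733, 0.68, -0.0]
contact_force: [-0.0, 0.4, -1.1]
gripper_width: 0.556
```

```bash
python3 go.py .5896 .2989 .0213 -4.3
```

```text
dp [-0.026 -0.007  0.152] ang [-0.  0. -0.] t 21.25 pos [0.5898 0.2995 0.0251] F [-0.   0.4 -1.1] w 47.4 q [-0.28  0.72 -0.4   1.7   0.37  0.79 -0.94]
```

Emit:
jog_arm:
  dp:
    - [0,0,0.04]
    - [0,0,0.08]
    - [0,0,0.11]
    - [0,0,0.15]
    - [0,0,0.15]
  angular:
    - [0,0,0]
    - [0,0,0]
    - [0,0,0]
    - [0,0,0]
    - [0,0,0]
  claw: [40,40,40,40,40]

```text
t: 21.75
eef_pos: [0.5899, 0.2996, 0.0215]
tool_rot: [0.0, 0.733, 0.68, 0.0]
contact_force: [-0.4, 0.1, -0.3]
gripper_width: 0.55
```

Emit:
jog_arm:
  dp:
    - [0,0,0.02]
    - [0,0,0.04]
    - [0,0,0.05]
    - [0,0,0.05]
    - [0,0,0.05]
  angular:
    - [0,0,0]
    - [0,0,0]
    - [0,0,0]
    - [0,0,0]
    - [0,0,0]
  claw: [40,40,40,40,40]

```text
t: 22.25
eef_pos: [0.59, 0.2997, 0.0215]
tool_rot: [0.0, 0.733, 0.68, 0.0]
contact_force: [-3.6, -2.7, 8.1]
gripper_width: 0.55
```

Emit:
jog_arm:
  dp:
    - [0,0,0]
    - [0,0,0]
    - [0,0,0]
    - [0,0,0]
    - [0,0,0]
  angular:
    - [0,0,0]
    - [0,0,0]
    - [0,0,0]
    - [0,0,0]
    - [0,0,0]
  claw: [52,56,60,66,68]

```text
t: 22.75
eef_pos: [0.5898, 0.2995, 0.0201]
tool_rot: [-0.0, 0.733, 0.68, -0.0]
contact_force: [-0.9, -0.0, 1.3]
gripper_width: 0.798
```

Emit:
jog_arm:
  dp:
    - [0,0,-0.4]
    - [0,0,-1.2]
    - [0,0,-2.2]
    - [0,0,-3.4]
    - [0,0,-4.4]
  angular:
    - [0,0,0]
    - [0,0,0]
    - [0,0,0]
    - [0,0,0]
    - [0,0,0]
  claw: [68,68,68,68,68]

```text
t: 23.25
eef_pos: [0.5901, 0.2998, 0.1326]
tool_rot: [0.0, 0.733, 0.68, 0.001]
contact_force: [0.2, 0.6, -0.3]
gripper_width: 0.794
```

```bash
python3 - <<'E'
from h import *
c=read_camera("scene"); cv2.imwrite("pics/c4.png",cv2.resize(c["pixels"][200:420,300:520],None,fx=2.5,fy=2.5)[:600,:])
E
python3 go.py .545 -.0255 .135 0
```

```text
dp [-13.176  -0.898   0.022] ang [ 0.08 -0.05 -0.86] t 23.3 pos [0.5922 0.3013 0.1371] F [1.8 2.  2.8] w 68.2 q [-0.25  0.59 -0.45  1.65  0.3   0.97 -0.88]
```

View pics/c4.png

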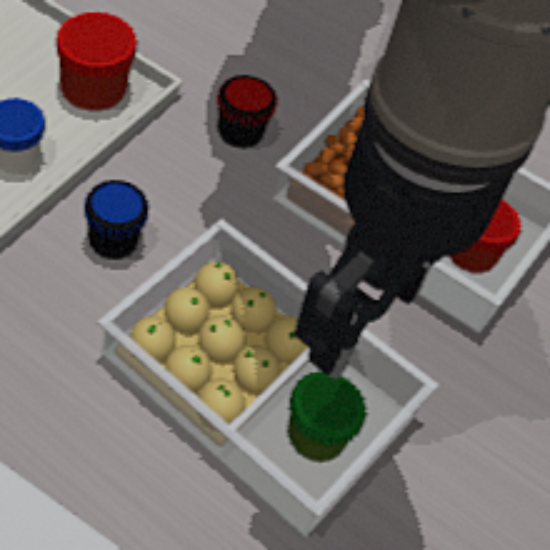

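Green stands in the potatoes box. Next is the blue pot on the pan (the black look-alike beside it is left alone).

Emit:
jog_arm:
  dp:
    - [-1.6,-0.1,0]
    - [-3.3,-0.2,0]
    - [-5,-0.35,0]
    - [-6.7,-0.45,0]
    - [-8.4,-0.55,0]
  angular:
    - [0,0,-0.4]
    - [0,0,-0.86]
    - [0,0,-0.86]
    - [0,0,-0.86]
    - [0,0,-0.86]
  claw: [66,66,66,66,66]

```text
t: 23.8
eef_pos: [0.5601, 0.0896, 0.1309]
tool_rot: [0.0, 0.707, 0.707, 0.0]
contact_force: [0.5, -0.4, 0.3]
gripper_width: 0.775
```

```bash
python3 go.py .545 -.0255 .1 0
```

```text
dp [-4.604 -0.605  1.237] ang [0.01 0.   0.  ] t 23.8 pos [0.5601 0.0896 0.1309] F [ 0.5 -0.4  0.3] w 66.2 q [ 0.1   0.46 -0.47  1.88  0.27  0.86 -0.51]
```

Emit:
jog_arm:
  dp:
    - [-1.6,-0.2,0]
    - [-3,-0.4,0.2]
    - [-4.1,-0.55,0.5]
    - [-4.6,-0.6,0.9]
    - [-4.6,-0.6,1.2]
  angular:
    - [0,0,0]
    - [0,0,0]
    - [0,0,0]
    - [0,0,0]
    - [0,0,0]
  claw: [66,66,66,66,66]

```text
t: 24.3
eef_pos: [0.5451, -0.0256, 0.0998]
tool_rot: [0.0, 0.708, 0.706, -0.0]
contact_force: [-0.2, 0.7, -0.1]
gripper_width: 0.773
```

```bash
python3 - <<'E'
from h import *
c=read_camera("scene"); cv2.imwrite("pics/d1.png",cv2.resize(c["pixels"][120:320,200:400],None,fx=2.5,fy=2.5)[:600,:])
E
python3 go.py .545 -.0255 .0205 0
```

```text
dp [-0.081  0.02   3.128] ang [-0.02 -0.01 -0.01] t 24.35 pos [ 0.5446 -0.0235  0.0987] F [-0.5  0.1 -1. ] w 65.8 q [ 0.28  0.47 -0.44  1.96  0.28  0.78 -0.32]
```

View pics/d1.png

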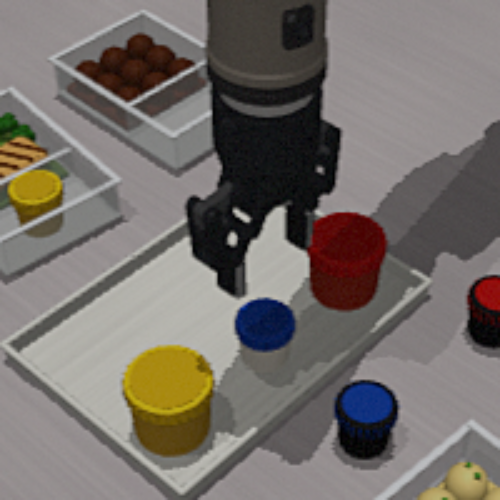

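Emit:
jog_arm:
  dp:
    - [-0.08,0.02,0.5]
    - [-0.08,0.02,1.1]
    - [-0.08,0.02,1.8]
    - [-0.08,0.02,2.3]
    - [-0.08,0.02,2.3]
  angular:
    - [0,0,0]
    - [0,0,0]
    - [0,0,0]
    - [0,0,0]
    - [0,0,0]
  claw: [66,66,66,66,66]

```text
t: 24.85
eef_pos: [0.5443, -0.0249, 0.0405]
tool_rot: [-0.002, 0.707, 0.708, -0.001]
contact_force: [-0.2, -0.0, 0.2]
gripper_width: 0.77
```

```bash
python3 go.py .545 -.0255 .0205 0
```

```text
dp [-0.026  0.032  0.798] ang [-0.05 -0.01  0.02] t 24.85 pos [ 0.5443 -0.0249  0.0405] F [-0.2 -0.   0.2] w 65.8 q [ 0.25  0.56 -0.4   1.98  0.34  0.67 -0.37]
```

Emit:
jog_arm:
  dp:
    - [-0.03,0.01,0.3]
    - [-0.03,0.01,0.6]
    - [-0.03,0.01,0.78]
    - [-0.03,0.01,0.78]
    - [-0.03,0.01,0.78]
  angular:
    - [0,0,0]
    - [0,0,0]
    - [0,0,0]
    - [0,0,0]
    - [0,0,0]
  claw: [66,66,66,62,56]

```text
t: 25.35
eef_pos: [0.5462, -0.0266, 0.0234]
tool_rot: [0.0, 0.707, 0.707, 0.0]
contact_force: [-0.0, -0.1, 0.3]
gripper_width: 0.659
```

Emit:
jog_arm:
  dp:
    - [0,0,0]
    - [0,0,0]
    - [0,0,0]
    - [0,0,0]
    - [0,0,0]
  angular:
    - [0,0,0]
    - [0,0,0]
    - [0,0,0]
    - [0,0,0]
    - [0,0,0]
  claw: [50,42,40,40,40]

```text
t: 25.85
eef_pos: [0.5463, -0.0266, 0.0238]
tool_rot: [0.0, 0.707, 0.707, 0.0]
contact_force: [-1.7, -0.3, 5.5]
gripper_width: 0.549
```

Emit:
jog_arm:
  dp:
    - [0,0,-0.4]
    - [0,0,-1.2]
    - [0,0,-2.4]
    - [0,0,-3.6]
    - [0,0,-4.8]
  angular:
    - [0,0,0]
    - [0,0,0]
    - [0,0,0]
    - [0,0,0]
    - [0,0,0]
  claw: [40,40,40,40,40]

```text
t: 26.35
eef_pos: [0.5458, -0.0265, 0.1448]
tool_rot: [-0.0, 0.707, 0.707, 0.0]
contact_force: [0.6, -0.5, -0.1]
gripper_width: 0.548
```

```bash
python3 - <<'E'
from h import *
c=read_camera("scene"); cv2.imwrite("pics/d2.png",cv2.resize(c["pixels"][100:320,200:400],None,fx=2.5,fy=2.5)[:600,:])
E
python3 go.py .3662 -.2937 .12 -.7
```

```text
dp [-10.698  -7.311   1.135] ang [0.08 0.   0.14] t 26.4 pos [ 0.5488 -0.0263  0.1496] F [ 0.7 -0.4  2.2] w 47.0 q [ 0.31  0.4  -0.47  1.92  0.24  0.87 -0.28]
```

View pics/d2.png

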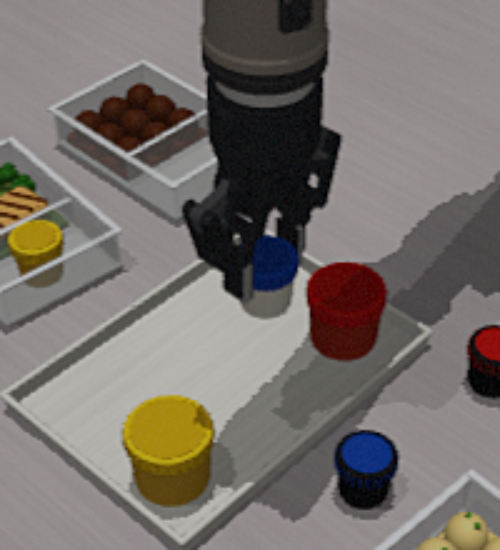

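Emit:
jog_arm:
  dp:
    - [-1.5,-0.8,0]
    - [-3.1,-1.8,0]
    - [-4.7,-2.9,0]
    - [-6.3,-4,0]
    - [-7.9,-5.1,0.2]
  angular:
    - [0,0,0.1]
    - [0,0,0.14]
    - [0,0,0.14]
    - [0,0,0.14]
    - [0,0,0.14]
  claw: [40,40,40,40,40]

```text
t: 26.9
eef_pos: [0.4177, -0.2256, 0.1391]
tool_rot: [0.001, 0.711, 0.703, 0.0]
contact_force: [0.6, 0.0, -0.8]
gripper_width: 0.548
```

```bash
python3 go.py .3662 -.2937 .1 -.7
```

```text
dp [-2.748 -2.028  1.562] ang [0.02 0.01 0.  ] t 26.9 pos [ 0.4177 -0.2256  0.1391] F [ 0.6  0.  -0.8] w 46.8 q [ 0.72  0.3  -0.41  2.09  0.17  0.78  0.19]
```

Emit:
jog_arm:
  dp:
    - [-1.3,-1,0.1]
    - [-2.3,-1.7,0.4]
    - [-2.75,-2,0.9]
    - [-2.75,-2,1.4]
    - [-2.75,-2,1.8]
  angular:
    - [0,0,0]
    - [0,0,0]
    - [0,0,0]
    - [0,0,0]
    - [0,0,0]
  claw: [40,40,40,40,40]

```text
t: 27.4
eef_pos: [0.3684, -0.2909, 0.0922]
tool_rot: [-0.0, 0.711, 0.703, 0.0]
contact_force: [-0.0, 0.1, 0.0]
gripper_width: 0.551
```

```bash
python3 - <<'E'
from h import *
c=read_camera("scene"); cv2.imwrite("pics/d3.png",cv2.resize(c["pixels"][60:220,180:340],None,fx=3.2,fy=3.2)[:600,:])
E
python3 go.py .3662 -.2937 .025 -.7
```

```text
dp [-0.158 -0.064  2.637] ang [-0.02 -0.03  0.03] t 27.45 pos [ 0.3679 -0.2899  0.0909] F [-1.2  0.7 -1.6] w 46.9 q [ 0.84  0.37 -0.36  2.14  0.2   0.67  0.33]
```

View pics/d3.png

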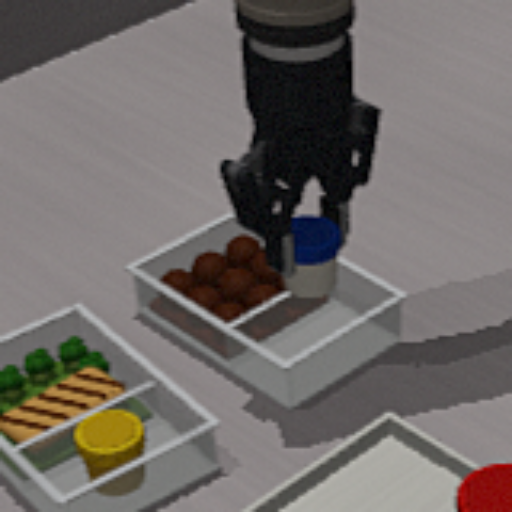

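Emit:
jog_arm:
  dp:
    - [-0.15,-0.06,0.3]
    - [-0.15,-0.06,0.8]
    - [-0.15,-0.06,1.3]
    - [-0.15,-0.06,1.7]
    - [-0.15,-0.06,1.8]
  angular:
    - [0,0,0]
    - [0,0,0]
    - [0,0,0]
    - [0,0,0]
    - [0,0,0]
  claw: [40,40,40,40,40]

```text
t: 27.95
eef_pos: [0.3655, -0.2952, 0.0468]
tool_rot: [-0.001, 0.711, 0.703, -0.0]
contact_force: [-0.1, 0.1, -0.9]
gripper_width: 0.55
```

```bash
python3 go.py .3662 -.2937 .025 -.7
```

```text
dp [0.057 0.029 0.871] ang [-0.02 -0.02  0.  ] t 27.95 pos [ 0.3655 -0.2952  0.0468] F [-0.1  0.1 -0.9] w 46.9 q [ 0.82  0.45 -0.32  2.16  0.26  0.57  0.3 ]
```

Emit:
jog_arm:
  dp:
    - [0.04,0.02,0.2]
    - [0.05,0.02,0.45]
    - [0.05,0.02,0.65]
    - [0.05,0.02,0.75]
    - [0.05,0.02,0.8]
  angular:
    - [0,0,0]
    - [0,0,0]
    - [0,0,0]
    - [0,0,0]
    - [0,0,0]
  claw: [40,40,40,40,40]

```text
t: 28.45
eef_pos: [0.3666, -0.2947, 0.028]
tool_rot: [-0.0, 0.712, 0.703, -0.0]
contact_force: [-0.2, -0.1, 0.5]
gripper_width: 0.55
```

```bash
python3 go.py .3662 -.2937 .0235 -.7
```

```text
dp [ 0.038 -0.016  0.181] ang [-0. -0. -0.] t 28.45 pos [ 0.3666 -0.2947  0.028 ] F [-0.2 -0.1  0.5] w 46.9 q [ 0.8   0.48 -0.31  2.17  0.28  0.53  0.27]
```

Emit:
jog_arm:
  dp:
    - [0,0,0.04]
    - [0,0,0.08]
    - [0,0,0.12]
    - [0,0,0.16]
    - [0,0,0.16]
  angular:
    - [0,0,0]
    - [0,0,0]
    - [0,0,0]
    - [0,0,0]
    - [0,0,0]
  claw: [40,40,40,40,40]

```text
t: 28.95
eef_pos: [0.3666, -0.2947, 0.0242]
tool_rot: [-0.0, 0.711, 0.703, -0.0]
contact_force: [-0.0, 0.4, -0.9]
gripper_width: 0.548
```

Emit:
jog_arm:
  dp:
    - [0,0,0.02]
    - [0,0,0.04]
    - [0,0,0.05]
    - [0,0,0.05]
    - [0,0,0.05]
  angular:
    - [0,0,0]
    - [0,0,0]
    - [0,0,0]
    - [0,0,0]
    - [0,0,0]
  claw: [40,40,40,40,40]

```text
t: 29.45
eef_pos: [0.3667, -0.2947, 0.0233]
tool_rot: [0.0, 0.711, 0.703, -0.0]
contact_force: [-0.7, 0.6, 5.9]
gripper_width: 0.551
```

Emit:
jog_arm:
  dp:
    - [0,0,0]
    - [0,0,0]
    - [0,0,0]
    - [0,0,0]
    - [0,0,0]
  angular:
    - [0,0,0]
    - [0,0,0]
    - [0,0,0]
    - [0,0,0]
    - [0,0,0]
  claw: [52,56,60,66,68]

```text
t: 29.95
eef_pos: [0.3666, -0.2947, 0.0229]
tool_rot: [-0.0, 0.712, 0.703, 0.0]
contact_force: [-0.2, 0.1, 0.0]
gripper_width: 0.793
```

Emit:
jog_arm:
  dp:
    - [0,0,-0.4]
    - [0,0,-1.2]
    - [0,0,-2.4]
    - [0,0,-3.8]
    - [0,0,-5.2]
  angular:
    - [0,0,0]
    - [0,0,0]
    - [0,0,0]
    - [0,0,0]
    - [0,0,0]
  claw: [68,68,68,68,68]

```text
t: 30.45
eef_pos: [0.3664, -0.2943, 0.1548]
tool_rot: [-0.0, 0.711, 0.703, 0.0]
contact_force: [0.3, -1.1, -0.3]
gripper_width: 0.797
```

Emit:
jog_arm:
  dp:
    - [-1,0,-1]
    - [-2.5,0,-2]
    - [-4,0,-2]
    - [-5.5,0,-2]
    - [-7,0,-2]
  angular:
    - [0,0,0]
    - [0,0,0]
    - [0,0,0]
    - [0,0,0]
    - [0,0,0]
  claw: [68,68,68,68,68]

```text
t: 30.95
eef_pos: [0.3643, -0.4711, 0.2042]
tool_rot: [0.001, 0.711, 0.703, 0.0]
contact_force: [0.6, 0.0, -0.4]
gripper_width: 0.798
```

Run:
```python
from h import *
P={"red":(.3748,.3055,-.48),"yellow":(.5691,-.2891,-6.44),"green":(.5896,.2989,-4.31),"blue":(.3662,-.2937,-.7)}
c=read_camera("top"); cv2.imwrite("pics/e_t.png",c["pixels"])
d=cv2.absdiff(c["pixels"],cv2.imread("pics/top0.png")).max(2); cv2.imwrite("pics/e_d.png",d)
for k,m in masks(c["pixels"]).items():
    nn,l,s,ce=cv2.connectedComponentsWithStats(m.astype(np.uint8))
    for i in range(1,nn):
        if s[i,4]>150:
            w=ray(c,ce[i],.0485)[:2]; x,y,a=P[k]; a=np.radians(a); r=np.array([[np.cos(a),np.sin(a)],[-np.sin(a),np.cos(a)]])@(w-[x,y])
            print(k,s[i],ce[i].round(1),w.round(4),"in box mm",(r*1000).round(1) if np.hypot(*r)<.06 else "")
c=read_camera("scene"); cv2.imwrite("pics/e_s.png",c["pixels"])
```

```text
red [429 131  19  18 279] [437.9 139.7] [ 0.7143 -0.2439] in box mm 
red [ 311  265   38   38 1120] [329.2 283.8] [ 0.4406 -0.0307] in box mm 
red [248 302  22  22 400] [258.5 312.5] [0.3915 0.095 ] in box mm 
red [124 310  29  28 624] [138.5 323.6] [0.3752 0.3029] in box mm [ 0.4 -2.6]
yellow [ 308  153   37   36 1031] [326.2 170.3] [ 0.6534 -0.0288] in box mm 
yellow [178 184  50  40 474] [205.7 200.1] [0.5968 0.1937] in box mm 
yellow [454 201  27  26 527] [466.5 213.5] [ 0.5687 -0.2888] in box mm [-0.5  0.3]
yellow [173 204  51  36 439] [196.1 225.7] [0.5489 0.2095] in box mm 
green [135 193  26  25 504] [147.8 204.4] [0.5892 0.2982] in box mm [-0.4 -0.7]
green [511 205  20  40 352] [518.  223.3] [ 0.5492 -0.3842] in box mm 
blue [253 212  21  21 347] [262.9 222. ] [0.555  0.0886] in box mm 
blue [464 310  28  27 569] [477.1 323.4] [ 0.3672 -0.2932] in box mm [1.  0.5]
```

View pics/e_t.png

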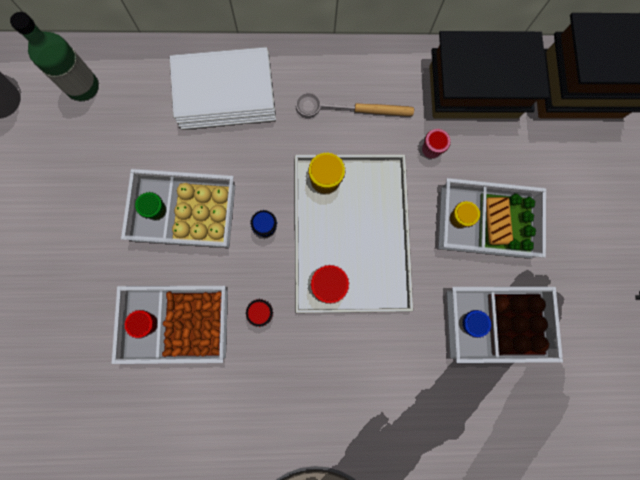

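View pics/e_s.png

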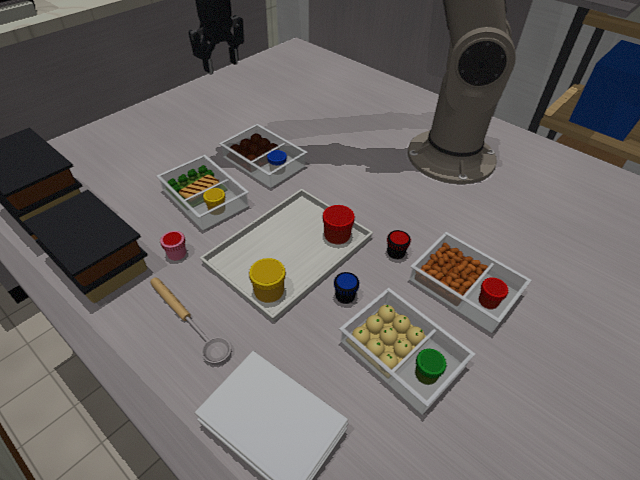

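View pics/e_d.png

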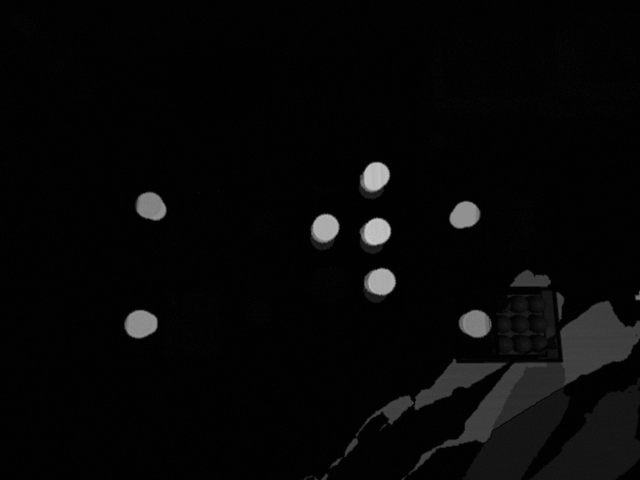

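All four pots are upright and within 3 mm of their compartment centres. Against the first picture, only the pots and the shadows have changed.

Emit:
jog_arm:
  dp:
    - [0,0,0]
    - [0,0,0]
    - [0,0,0]
    - [0,0,0]
    - [0,0,0]
  angular:
    - [0,0,0]
    - [0,0,0]
    - [0,0,0]
    - [0,0,0]
    - [0,0,0]
  claw: [68,68,68,68,68]

```text
t: 31.55
eef_pos: [0.3647, -0.4691, 0.2032]
tool_rot: [0.0, 0.711, 0.703, 0.0]
contact_force: [0.6, -0.0, 0.7]
gripper_width: 0.798
```

```bash
python3 -c "
from station import *
print(hand_in()); print(get_obs()['t'])"
```

```text
the job is handed in; nothing more can be done
None
the job is handed in; nothing more can be done
```

All four small pots are standing upright in their own boxes, and I handed the job in at about 31.6 s of the 96 s allowed. I moved them in the order you listed: red to the beans, yellow to the fish, green to the potatoes and blue to the meatballs. Each was lowered until it touched the floor (at most about 9 N measured) before I let go.

- **Placement:** the last top picture put each lid within 3 mm of its compartment centre, and the scene picture showed all four upright. Red was furthest off, 2.6 mm towards the divider.
- **Everything else:** compared with the first picture, the boxes, the two large pots and the look-alikes had not moved. The only other differences were shadows, including faint ones over the meatballs box.
- **Disagreements:** the box rims measured about 8 mm wider and 5 mm longer than the stated size, which I took to be a lip around the top. The lids read about 47 mm in the gripper against the stated 48 mm. Neither affected the placing.

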